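Seat the bite record, then hold the articulator bow at its balance point

ROBOT

A 6-joint arm with a two-finger parallel gripper is mounted at the origin on a cart in front of the work surface, level with it; the furniture and walls round the work are solid. World frame = base frame: x ahead of the robot, y to its left, z up, the work surface at z = 0. Lengths are in m, angles in degrees, forces in N, time in s.
With the tool pointing down it reaches from about 0.375 to 0.9 m from the base axis. Payload 3.1 kg.
Tool frame: the origin (TCP) lies between the finger pads; the fingertips stand 8 mm ahead of it and the grasp point (between the pads) lies 11 mm behind it; z points along the fingers, y is the direction in which the jaws open and shut (so a half turn about z gives the same grasp; the last joint's range is limited). The gripper opens to 87 mm and grips with 3 to 60 N. Pads are 19 mm wide; open, the fingers measure 117 mm over their backs; the gripper's body (75 mm by 190 mm) begins 51 mm behind the grasp point.
Start: joints at [55.147, 30.224, 82.088, -0, 67.689, -10.227], TCP at [0.26, 0.568, 0.231] pointing down, gripper open.
Joint ranges: [-176.69, 176.69], [-43.24, 126.21], [12.49, 139.97], [-82, 262], [0, 151.66], [-163.58, 163.58]. Speed limits (degrees/s): [159.86, 159.86, 180, 180, 180, 180].

INTERFACE

Orientations are given as [roll, pitch, yaw] about the fixed x, y, z axes, in that order (R = Rz(yaw) Ry(pitch) Rx(roll)).
In Python, from workcell import manip, grab_frame gives the robot as it stands.
- The arm moves only by the tool apply_moves, never from a script. Its argument "motion" is a list of rows, each a list of 5 numbers: the shift along the tool's x, y, z each as a share of 150 mm, from -1 to 1, then the turn about the tool's z as a share of 180 degrees, from -1 to 1, then the closure, from 0 (fully open) to 1 (shut). In form: [[x, y, z, spin, claw], ...]. A call has 1 to 10 rows; each row shifts and turns the commanded pose from where the row before left it, along the tool's axes as they then stand; what a row does not reach is not made up. A row lasts 1/8 s, in which the tool goes at most 62.5 mm and 10.7 degrees, less where a joint would pass 70% of its speed; a pose out of reach is approached as far as the arm can. A call with a number of a shift or a turn outside -1 to 1 is refused whole. A call with a gripper value outside its range is refused whole. The fingers move at their own pace and stop on an object; "force" is the grip in N (left out, the last holds). Time passes only in rows, so rows that do not move let the fingers close. It gives the time, the measured TCP pose, the force and the opening at its end, in the units of the state.
- manip.observe(): the state, without advancing time (a new reading comes with each control period).
- grab_frame(name): name is "scene" or "top" or "wrist"; returns a dict with "pixels" (420x560x3 uint8, red, green, blue), "depth" (420x560 float32, m along the optical axis (not along the pixel's ray), 0 where there is no reading), "K" (3x3 intrinsics, pixels), "dist_coeffs" ([k1, k2, p1, p2, k3] as OpenCV has them; the pictures are not rectified), "origin" and "orientation" of the camera in the world. Camera axes: x right, y up, looking along -z (the intrinsics and any distortion apply to the point x, -y, -z); pixel columns grow to the right and rows downward; lengths in m; the calibration is good to about 2 mm. A picture is of the moment at which its call begins.
- manip.close_job(): hands the job in, once; it reports no verdict.
The state is a dict: "time_s": time; "qpos": joint angles; "qd": joint speeds; "joint_efforts": joint torques, N m; "eef_pos": TCP position; "orientation": TCP orientation; "force": force on the tool from outside, world axes, zero at the start; "wrist_torque": the same for the moment, N m; "opening": finger opening in m.
Only numpy, scipy, OpenCV 4.12 (cv2) and the standard library are available. Lean on these libraries where they do the work, as an engineer would, in place of code of your own. Each camera call takes 0.05 s, during which the arm holds its last target.

TASK

Take the full horseshoe bite record out of the case box, seat it fully home on the articulator's lower teeth and let go, leaving the other parts in the box. Then grip the knurled sleeve on the upper bow's pin and gently swing the bow off its wire rest up to its balance point over the hinge, letting it neither drop forward nor fall back. Finish while still holding it there by the sleeve, so that I can set its slack hinge screws before we mount the upper cast.

Things in the scene. Friction and masses are not known exactly. Their poses are not given: they have to be found in the camera images.
- record_mid (a point): Centre of the loose full-arch bite record, a horseshoe of dull rose silicone with a white bite-fork handle on its left: 47 (x) x 88 (y, with handle) x 9 mm, point in the middle, underside 4.5 mm below it, some 25 g. x runs from front teeth to open end, y outward along the handle, z up. Starts in any compartment of the case box. Its underside has a groove 9.4 mm wide, 4 mm deep, that straddles the teeth
- record_handle (a point): Grip point on that record's handle, 31 mm along y and -4 mm along x from record_mid, half-way up: a straight bar along y, 10 mm wide (x) and 9 mm high, free for 14 mm to either side of the point. Grip it with the fingers closing along x
- record_seat (a point): Fixed to the articulator (steel, 102 x 137 x 113 mm, fast to the bench): record_mid lies here, axes alike, when the record sits home on the lower teeth. x points from front teeth to hinge, z up. Tooth tops are 51 mm over the bench, seated underside 47 mm; play about 1.5 mm. The way down from above is free; the handle ends over free bench. Articulator and case box may swap sides
- articulator_upper_bow (a joint): Angle of the articulator's upper bow: 0 = closed on the teeth, 1.57 = balance point (bow plate upright, centre of mass straight over the hinge), 2.20 = lying back on its wire rest, as it starts. Bow 0.32 kg, centre of mass 36 mm from the hinge, hinge friction slight (0.002 N m): left alone it falls from more than about 0.02 rad off balance
- pin_sleeve (a point): Centre of the knurled steel sleeve, 10 mm across, 24 mm long, on the incisal pin at the bow's free end; 83.8 mm along the bow plate from the hinge, 40 mm off it on the teeth side. The pin points forward and 36 degrees up at the start, level at balance. Pinch from above, fingers closing along y; it can turn between them. Keep fingertips within 12 mm below its middle: a plaster block is lower down
- hinge (a point): Middle of the bow's hinge axis, 76 mm over the bench, fixed. Axes as record_seat: the hinge axis is y and a growing angle turns the bow about +y (from -x over up to +x). With the bow on its rest the pin reaches up to about 190 mm over the bench, so pass above that
- half_record_mid (a point): Centre of another loose record of the same stuff, but only half an arch with a handle, 9 mm high; not wanted, in another compartment of the case box
- die_block_mid (a point): Centre of a loose stone block, 51 x 56 x 27 mm, in another compartment; leave it there
- crown_die_mid (a point): Centre of a small loose crown on its die, 13 x 15 x 23 mm, in another compartment; leave it there
- case_box_floor (a point): Middle of the inner floor of the grey case box, 3 mm over the bench; box 212 (x) x 242 (y) x 22 mm, fixed, 3 mm walls, and a cross of 3 mm dividers as high as the walls makes four compartments of about 101 x 118 mm. Axes along its sides

How it is judged:
By the outcome, as a careful person would: the job done as asked, in the order asked, and still so for the second after the job is handed in, while the arm keeps its last pose, push and grip.
It also fails if it takes over 53 s, if anything falls off the work surface, if the arm or the gripper's body presses on something with over 40 N, if the wrist force passes 120 N, or if a joint passes its speed limit or range.

## Working session

There is one attempt and no reset: what is moved stays moved. The work goes in short steps, Python scripts to look and compute and a tool call to move; the robot and the scene stay as the last step left them, time stands still between calls to the robot, and variables do not carry over. Pictures are saved under pics/ and viewed, and the job is handed in when it is done.

Besides the shell and the picture viewer there is one more tool, called after "Call:" by a JSON object that holds its "method" and its "body". apply_moves: Moves the arm, as the interface text tells. Shift numbers are shares of 150 mm and turn numbers shares of 180 degrees, none past 1 either way. Its arguments: {"type":"object","properties":{"motion":{"type":"array","items":{"type":"array","items":{"type":"number","minimum":-1,"maximum":1}}},"force":{"type":"number"}},"required":["motion"]}

```bash
mkdir -p pics
cat > h.py <<'E'
import numpy as np,cv2
from workcell import manip, grab_frame
from scipy.spatial.transform import Rotation as Ro
def grab(n,save=None):
    f=grab_frame(n)
    if save: cv2.imwrite('pics/'+save,cv2.cvtColor(f['pixels'],cv2.COLOR_RGB2BGR))
    return f
E
python3 - <<'E'
from h import *
print(manip.observe())
import pickle
for n in ['scene','top','wrist']:
    f=grab(n,n+'0.png'); pickle.dump(f,open(n+'0.pkl','wb'))
    print(n,f['K'].tolist(),f['dist_coeffs'],f['origin'],f['orientation'],(f['depth']>0).mean())
E
```

```text
{'time_s': 0.0, 'qpos': array([ 5.51482131e+01,  3.02791080e+01,  8.21560935e+01, -6.31287925e-04,
        6.76887186e+01, -1.02279012e+01]), 'qd': array([-0.00506106,  0.04592081,  0.11309976,  0.00502763, -0.07924786,
       -0.01440382]), 'joint_efforts': array([-1.46809482e-03, -4.40045285e+01, -1.76588988e+01,  6.31916709e-02,
        5.83793269e-02, -1.58177918e-04]), 'eef_pos': array([0.2599812 , 0.56757895, 0.22957172]), 'orientation': array([-1.79877946e+02, -2.14294856e-02,  1.55376332e+02]), 'force': array([-0.1423826 , -0.99381071, -0.22946345]), 'wrist_torque': array([ 0.00026871, -0.00913044, -0.03191503]), 'opening': 0.08699499203729925}
scene [[468.6578029077706, 0.0, 277.1194123974534], [0.0, 468.6578029077706, 211.6461597394718], [0.0, 0.0, 1.0]] [-0.119054  0.        0.        0.        0.      ] [ 0.10529535 -0.5976816   1.03434089] [ 37.61625131   1.02434893 -35.95802042] 0.9961352040816327
top [[487.68402651307036, 0.0, 278.3171842947456], [0.0, 487.68402651307036, 210.73104084336936], [0.0, 0.0, 1.0]] [0.03220166 0.         0.         0.         0.        ] [0.39094844 0.02991462 1.01514456] [  7.47540373   0.13238542 -89.54327868] 0.9959863945578231
wrist [[378.5601473924311, 0.0, 280.29821519826345], [0.0, 378.5601473924311, 210.22478355625566], [0.0, 0.0, 1.0]] [-0.0069702  0.         0.         0.         0.       ] [0.18898667 0.60028184 0.38446084] [-16.69132222   0.10977965  65.34237636] 0.9959778911564626
```

View pics/scene0.png

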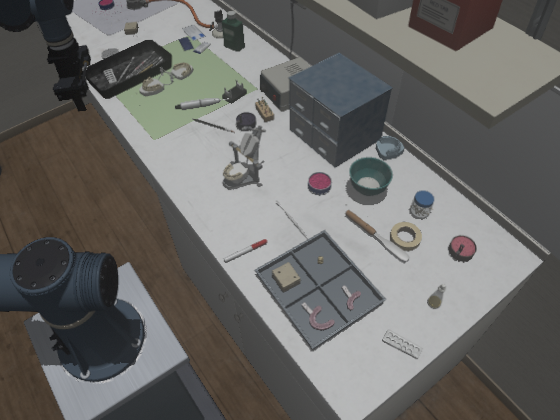

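View pics/top0.png

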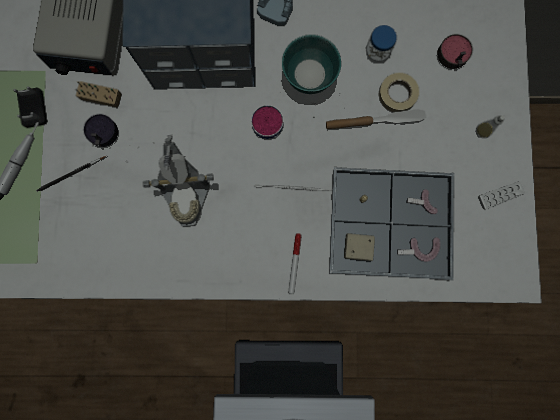

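View pics/wrist0.png

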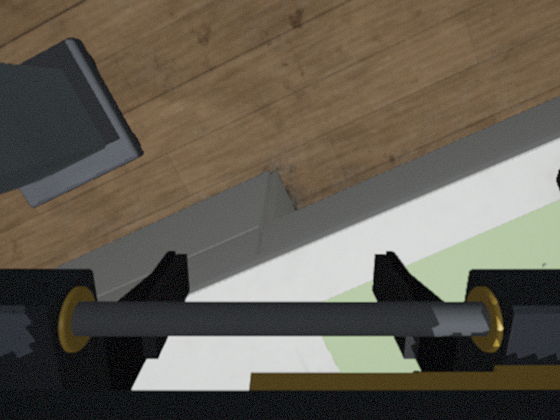

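The top view shows the full record at about (425,250) in the near right compartment, with its white handle pointing left. The half record is at (428,200), the block at (360,247), the crown at (364,198), and the articulator at about (180,190). Next I'll zoom in and measure.

```bash
cat >> h.py <<'E'
def ray(f,uv):
    uv=np.asarray(uv,float).reshape(-1,1,2)
    p=cv2.undistortPoints(uv,f['K'],np.asarray(f['dist_coeffs'],float)).reshape(-1,2)
    d=np.c_[p[:,0],-p[:,1],-np.ones(len(p))]
    R=Ro.from_euler('xyz',f['orientation'],degrees=True).as_matrix()
    return np.asarray(f['origin']),d@R.T
def plane(f,uv,z):
    o,d=ray(f,uv); return o+d*((z-o[2])/d[:,2])[:,None]
def dep(f,uv):
    o,d=ray(f,uv); uv=np.asarray(uv).reshape(-1,2).astype(int)
    return o+d*f['depth'][uv[:,1],uv[:,0]][:,None]
def tri(fs,uvs):
    A=np.zeros((3,3));b=np.zeros(3);L=[]
    for f,uv in zip(fs,uvs):
        o,d=ray(f,[uv]);d=d[0]/np.linalg.norm(d);M=np.eye(3)-np.outer(d,d);A+=M;b+=M@o;L.append((o,M))
    p=np.linalg.solve(A,b); return p,[np.linalg.norm(M@(p-o)) for o,M in L]
def cloud(f):
    H,W=f['depth'].shape
    u,v=np.meshgrid(np.arange(W),np.arange(H))
    return dep(f,np.c_[u.ravel(),v.ravel()]).reshape(H,W,3)
def crop(f,x0,y0,x1,y1,s,name):
    im=cv2.cvtColor(f['pixels'],cv2.COLOR_RGB2BGR)[y0:y1,x0:x1]
    cv2.imwrite('pics/'+name,cv2.resize(im,None,fx=s,fy=s,interpolation=cv2.INTER_CUBIC))
E
python3 - <<'E'
from h import *
import pickle
t=pickle.load(open('top0.pkl','rb'));s=pickle.load(open('scene0.pkl','rb'))
crop(t,325,160,460,285,5,'c1.png');crop(t,130,120,240,240,5,'c2.png');crop(s,215,110,280,195,7,'c3.png');crop(s,250,225,390,345,5,'c4.png')
E
```

```text
(no output)
```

View pics/c1.png

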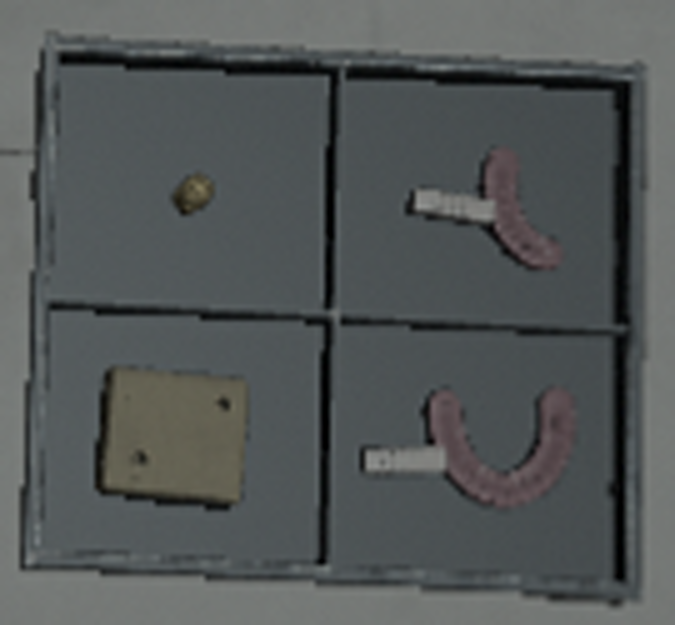

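View pics/c2.png

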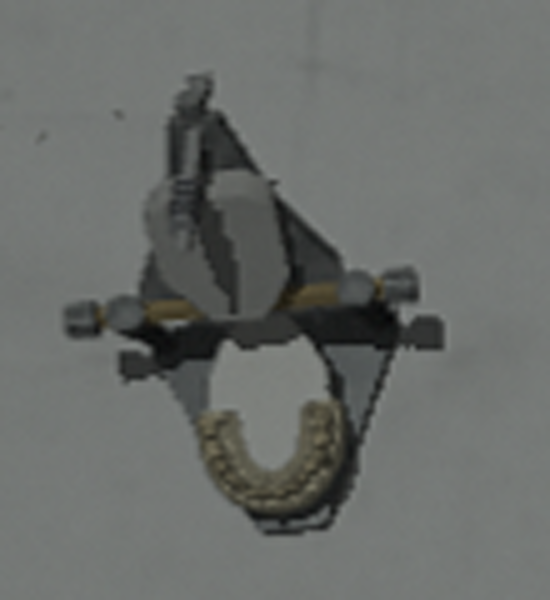

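View pics/c3.png

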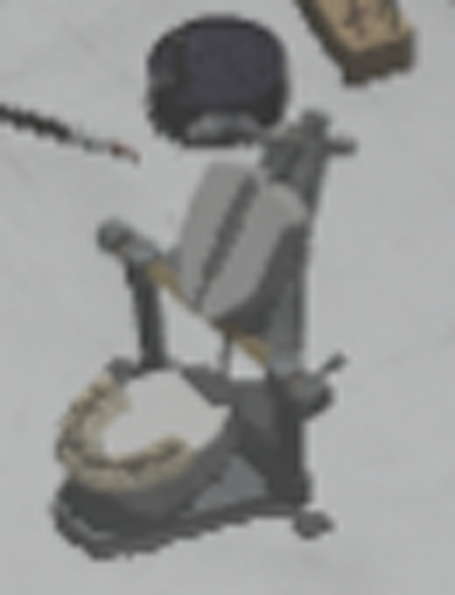

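View pics/c4.png

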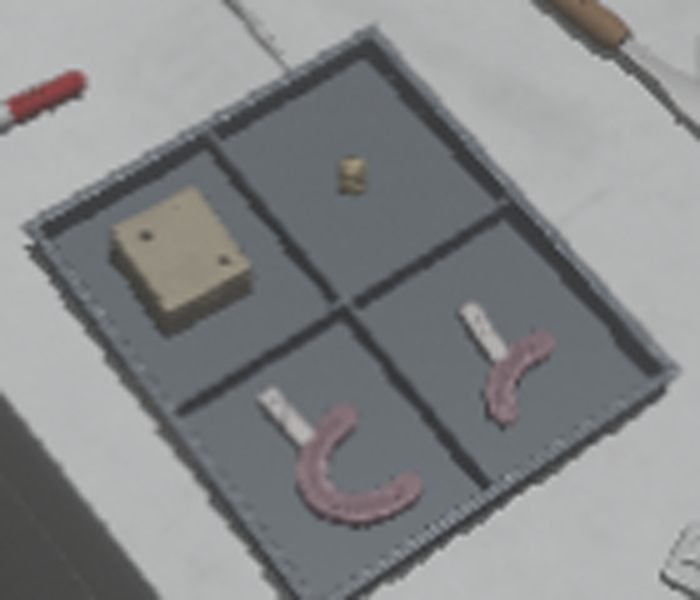

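c1 (5x crop of the top view) shows the record handle running from (365,460) to (445,460) and the arch opening upward, so its front faces the robot. c2 shows the articulator with the teeth front at (270,490), the hinge bar at (65–415, ~300) and the pin at (185,110–240), all slightly yawed.

Run:
```python
from h import *
import pickle
np.set_printoptions(precision=4,suppress=True)
t=pickle.load(open('top0.pkl','rb'));s=pickle.load(open('scene0.pkl','rb'))
def rec(f,roi,name):
    hsv=cv2.cvtColor(f['pixels'],cv2.COLOR_RGB2HSV).astype(int);rgb=f['pixels'].astype(int)
    m=np.zeros(hsv.shape[:2],bool);x0,y0,x1,y1=roi;m[y0:y1,x0:x1]=1
    pink=m&(rgb[...,0]-rgb[...,1]>18)
    white=m&(rgb.min(2)>125)&~pink
    C=cloud(f)
    for n,k in (('pink',pink),('white',white)):
        k=k.astype(np.uint8);nn,l,st,c=cv2.connectedComponentsWithStats(k)
        i=1+st[1:,4].argmax();v,u=np.nonzero(l==i)
        P=plane(f,np.c_[u,v],0.012)
        (cx,cy),(w,h),a=cv2.minAreaRect((P[:,:2]*1000).astype(np.float32))
        mm=P[:,:2].mean(0);ev,V=np.linalg.eigh(np.cov(P[:,:2].T))
        print(name,n,st[i],'mean',mm,'rect',cx,cy,w,h,a,'axis',np.degrees(np.arctan2(V[1,1],V[0,1])),'z',np.median(C[v,u,2]),'bb',P.min(0),P.max(0))
rec(t,(393,225,446,272),'top')
rec(s,(295,298,340,335),'scene')
# box corners top
for uv in [(335,170),(453,174),(331,273),(451,279)]: print(plane(t,[uv],.022)[0], dep(t,[uv])[0])
# tooth & articulator cloud top
C=cloud(t)
sub=C[120:240,130:240].reshape(-1,3); print('max z',sub[sub[:,2].argmax()])
```

```text
Traceback (most recent call last):
ValueError: attempt to get argmax of an empty sequence
```

```bash
cat > m1.py <<'E'
from h import *
import pickle
np.set_printoptions(precision=4,suppress=True)
t=pickle.load(open('top0.pkl','rb'));s=pickle.load(open('scene0.pkl','rb'))
def rec(f,roi,name):
    rgb=f['pixels'].astype(int)
    m=np.zeros(rgb.shape[:2],bool);x0,y0,x1,y1=roi;m[y0:y1,x0:x1]=1
    pink=m&(rgb[...,0]-rgb[...,1]>18)
    white=m&(rgb[...,0]-rgb[...,2]>-4)&(rgb.min(2)>105)&(rgb[...,0]-rgb[...,1]<12)
    C=cloud(f)
    for n,k in (('pink',pink),('white',white)):
        k=k.astype(np.uint8);nn,l,st,c=cv2.connectedComponentsWithStats(k)
        i=1+st[1:,4].argmax();v,u=np.nonzero(l==i)
        P=plane(f,np.c_[u,v],0.012)
        (cx,cy),(w,h),a=cv2.minAreaRect((P[:,:2]*1000).astype(np.float32))
        mm=P[:,:2].mean(0);ev,V=np.linalg.eigh(np.cov(P[:,:2].T))
        print(name,n,st[i],'mean',mm,'rect',cx,cy,w,h,a,'axis',np.degrees(np.arctan2(V[1,1],V[0,1])),'z',np.median(C[v,u,2]),'bb',P.min(0),P.max(0))
rec(t,(393,225,446,272),'top')
rec(s,(295,298,340,335),'scene')
for uv in [(335,170),(453,174),(331,273),(451,279)]: print(plane(t,[uv],.022)[0], dep(t,[uv])[0])
C=cloud(t)
sub=C[120:240,130:240].reshape(-1,3); print('max z',sub[sub[:,2].argmax()])
E
python3 m1.py; python3 -c "
from h import *
import pickle
t=pickle.load(open('top0.pkl','rb'));print(t['pixels'][250:254,396:416].tolist()[2])"
```

```text
[[81, 87, 90], [24, 24, 24], [124, 125, 123], [131, 133, 131], [131, 133, 131], [97, 99, 97], [127, 129, 128], [121, 122, 120], [129, 131, 128], [129, 132, 129], [130, 131, 129], [127, 129, 126], [128, 130, 126], [129, 129, 126], [128, 128, 126], [128, 129, 126], [129, 129, 126], [131, 133, 130], [96, 92, 92], [91, 78, 81]]Traceback (most recent call last):
  File "m1.py", line 18, in <module>
    rec(t,(393,225,446,272),'top')
    ~~~^^^^^^^^^^^^^^^^^^^^^^^^^^^
  File "m1.py", line 13, in rec
    i=1+st[1:,4].argmax();v,u=np.nonzero(l==i)
        ~~~~~~~~~~~~~~~^^
ValueError: attempt to get argmax of an empty sequence
```

```bash
sed -i 's/>18)/>9)/; s/rgb\[...,1\]<12/rgb[...,1]<7/' m1.py; python3 m1.py
```

```text
top pink [411 238  29  23 296] mean [ 0.4444 -0.2686] rect 445.96771240234375 -267.7849426269531 44.918540954589844 57.23863220214844 0.508432149887085 axis 90.03718456372884 z 0.012362600685620118 bb [ 0.4234 -0.2963  0.012 ] [ 0.4686 -0.2391  0.012 ]
top white [398 249  16   5  63] mean [ 0.4405 -0.2281] rect 441.4457092285156 -227.6266326904297 8.160571098327637 30.84316635131836 0.5382634401321411 axis 91.54155023537953 z 0.012630955104755648 bb [ 0.4372 -0.243   0.012 ] [ 0.4457 -0.2122  0.012 ]
scene pink [309 306  25  23 225] mean [ 0.4437 -0.2674] rect 445.4042663574219 -266.8948669433594 47.045597076416016 58.652530670166016 2.024735450744629 axis 93.61505927497143 z 0.011850982746751892 bb [ 0.4217 -0.2956  0.012 ] [ 0.4697 -0.237   0.012 ]
scene white [302 302  13  12  56] mean [ 0.4405 -0.2266] rect 440.0695495605469 -225.9103240966797 17.672544479370117 29.71847152709961 19.331743240356445 axis 93.77095306257202 z 0.011374410315180938 bb [ 0.435  -0.2413  0.012 ] [ 0.4532 -0.21    0.012 ]
[ 0.6074 -0.0837  0.022 ] [ 0.6072 -0.0836  0.023 ]
[ 0.6005 -0.3266  0.022 ] [ 0.5999 -0.3257  0.0247]
[ 0.3953 -0.0741  0.022 ] [ 0.3954 -0.076   0.0034]
[ 0.3858 -0.3143  0.022 ] [ 0.3858 -0.3144  0.0215]
max z [0.3909 0.0299 1.0151]
```

Run:
```python
from h import *
import pickle
np.set_printoptions(precision=4,suppress=True)
t=pickle.load(open('top0.pkl','rb'));s=pickle.load(open('scene0.pkl','rb'))
print('front teeth',plane(t,[(184,219)],.051)); 
print('knobs',plane(t,[(146,184),(210,177)],.076))
C=cloud(t);sub=C[120:240,130:240].reshape(-1,3);sub=sub[(sub[:,2]<.3)&(sub[:,2]>.01)]
for z0 in np.arange(.04,.21,.015):
    k=sub[(sub[:,2]>z0)&(sub[:,2]<=z0+.015)]
    if len(k): print(z0,len(k),k.min(0)[:2],k.max(0)[:2])
```

```text
front teeth [[0.4994 0.2205 0.051 ]]
knobs [[0.5648 0.2919 0.076 ]
 [0.5798 0.1674 0.076 ]]
0.04 551 [0.496  0.1788] [0.579  0.2747]
0.055 17 [0.503  0.1625] [0.5831 0.2747]
0.07 422 [0.5585 0.1614] [0.5979 0.2992]
0.08499999999999999 180 [0.5648 0.1622] [0.6079 0.2742]
0.1 203 [0.5721 0.2062] [0.6065 0.2541]
0.11499999999999999 309 [0.5808 0.2067] [0.6498 0.256 ]
0.13 176 [0.594  0.2119] [0.6459 0.2503]
0.145 44 [0.5954 0.2278] [0.636  0.2409]
0.16 55 [0.5736 0.2258] [0.6012 0.2357]
0.17500000000000002 21 [0.5711 0.2249] [0.5871 0.2336]
```

Run:
```python
from h import *
import pickle
np.set_printoptions(precision=1,suppress=True,linewidth=150)
w=pickle.load(open('wrist0.pkl','rb'))
o=manip.observe();R=Ro.from_euler('xyz',o['orientation'],degrees=True).as_matrix()
C=cloud(w).reshape(-1,3)
T=(C-o['eef_pos'])@R*1000
print('cam in tool',R.T@(w['origin']-o['eef_pos'])*1000)
Z=(w['depth'].ravel()<.3)&(w['depth'].ravel()>0);T=T[Z]
for z0 in range(-200,20,10):
    k=T[(T[:,2]>z0)&(T[:,2]<=z0+10)]
    if len(k): print(z0,len(k),k.min(0),k.max(0))
```

```text
cam in tool [  78.2   -0.3 -154.7]
-110 5525 [  22.9  -50.8 -104. ] [  26.4   49.9 -100. ]
-100 14772 [  20.8  -54.5 -100. ] [ 26.3  57.4 -90. ]
-90 17515 [ 11.5 -63.  -90. ] [ 37.6  61.1 -80. ]
-80 17361 [  2.1 -69.3 -80. ] [ 37.7  68.3 -70. ]
-70 3045 [ -7.1 -71.4 -70. ] [ 37.2  70.  -60. ]
-60 1337 [-12.2 -49.4 -60. ] [ 11.2  48.7 -50. ]
-50 1393 [-13.6 -49.6 -50. ] [  4.6  48.8 -40. ]
-40 974 [-11.3 -58.1 -40. ] [ 11.   57.5 -30. ]
-30 967 [-11.1 -55.9 -30. ] [ 10.7  55.2 -20. ]
-20 1023 [ -5.8 -53.5 -20. ] [ 10.7  53.3 -10. ]
-10 937 [-10.9 -52.8 -10. ] [10.6 52.5 -0. ]
0 621 [-11.  -52.9   0. ] [10.6 52.3  9.2]
```

Call:
{"method": "apply_moves", "body": {"motion": [[-0.28, -0.114, -0.015, 0, 0.5], [-0.28, -0.114, -0.015, 0, 0.5], [-0.28, -0.114, -0.015, 0, 0.5], [-0.28, -0.114, -0.015, 0, 0.5], [-0.28, -0.114, -0.015, 0, 0.5], [-0.28, -0.114, -0.015, 0, 0.5], [-0.28, -0.114, -0.015, 0, 0.5], [-0.28, -0.114, -0.015, 0, 0.5], [-0.28, -0.114, -0.015, 0, 0.5]], "force": 30}}

```text
time_s: 1.27
eef_pos: [0.5406, 0.2695, 0.2506]
orientation: [-180.0, -0.0, 155.4]
force: [0.6, 0.1, 0.9]
opening: 0.0435
```

Call:
{"method": "apply_moves", "body": {"motion": [[0, 0, 0, 0.055, 0.5], [0, 0, 0, 0.055, 0.5], [0, 0, 0, 0.055, 0.5], [0, 0, 0, 0.055, 0.5], [0, 0, 0, 0.055, 0.5], [0, 0, 0, 0.047, 0.5], [0, 0, 0, 0, 0.5]]}}

```text
time_s: 2.15
eef_pos: [0.5396, 0.2707, 0.2505]
orientation: [-180.0, 0.0, 97.5]
force: [0.1, -0.4, -0.5]
opening: 0.0431
```

Run:
```python
from h import *
import pickle
for n in ['wrist','scene','top']:
    f=grab(n,n+'1.png'); pickle.dump(f,open(n+'1.pkl','wb'))
o=manip.observe();pickle.dump(o,open('o1.pkl','wb'));print(o)
```

```text
{'time_s': 2.3, 'qpos': array([ 1.60454807e+01,  2.73393608e+01,  8.39321289e+01, -3.22705082e-04,
        6.87517271e+01,  8.51992997e+00]), 'qd': array([ 0.0704199 , -0.12781612,  0.01881455, -0.02162656,  0.03086345,
        0.51721275]), 'joint_efforts': array([-1.88221573e-03, -4.19582069e+01, -1.79652429e+01,  7.49569782e-02,
        2.79776473e-02, -7.81604525e-03]), 'eef_pos': array([0.53974148, 0.27073009, 0.25062909]), 'orientation': array([-1.79977084e+02,  3.73703940e-03,  9.75256685e+01]), 'force': array([0.03173368, 0.15145906, 0.12397734]), 'wrist_torque': array([-0.11728892,  0.02263023,  0.01615864]), 'opening': 0.04331136745279554}
```

View pics/wrist1.png

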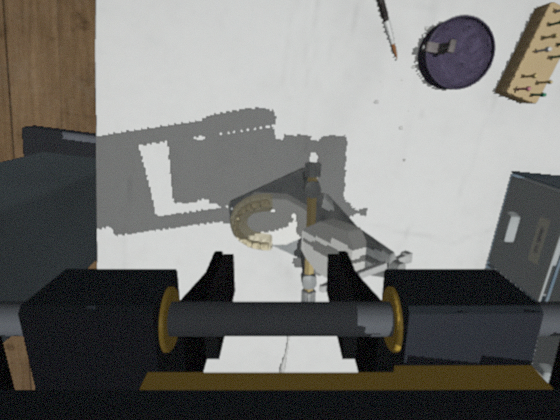

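View pics/scene1.png

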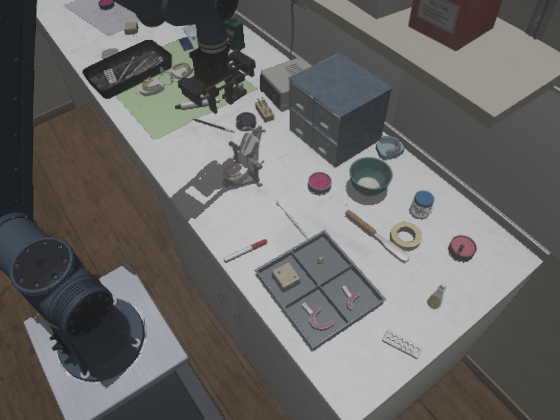

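Run:
```python
from h import *
import pickle
np.set_printoptions(precision=1,suppress=True,linewidth=150)
o=pickle.load(open('o1.pkl','rb'));R=Ro.from_euler('xyz',o['orientation'],degrees=True).as_matrix()
for n in ['wrist','scene','top']:
    w=pickle.load(open(n+'1.pkl','rb'))
    C=cloud(w).reshape(-1,3)
    T=(C-o['eef_pos'])@R*1000
    T=T[(np.abs(T[:,1])<130)&(np.abs(T[:,0])<90)&(T[:,2]<30)&(T[:,2]>-260)]
    print(n)
    for z0 in range(-250,20,10):
        k=T[(T[:,2]>z0)&(T[:,2]<=z0+10)]
        if len(k)>1: print(z0,len(k),np.percentile(k,[1,99],axis=0))
w=pickle.load(open('wrist1.pkl','rb'));C=cloud(w);T=(C-o['eef_pos'])@R*1000
for uv in [(30,330),(100,300),(100,350),(170,320),(10,320),(280,320),(300,380),(545,325),(400,330),(480,290),(230,270)]: print(uv,T[uv[1],uv[0]])
crop(pickle.load(open('scene1.pkl','rb')),160,0,270,125,6,'c5.png')
crop(w,215,140,430,320,3.5,'c6.png')
```

```text
wrist
-160 912 [[  78.6    0.9 -154.6]
 [  78.6    0.9 -154.6]]
-110 5507 [[  23.7  -48.2 -102.8]
 [  25.9   49.1 -100. ]]
-100 15926 [[ 22.3 -50.  -99.9]
 [ 25.7  52.8 -90.1]]
-90 28445 [[ 17.2 -53.4 -89.8]
 [ 37.4  54.8 -80.1]]
-80 13634 [[ 13.3 -62.8 -80. ]
 [ 37.4  64.1 -70.3]]
-70 2843 [[ -2.3 -78.9 -70. ]
 [ 37.3  80.  -60.4]]
-60 603 [[ -6.9 -26.  -59.9]
 [ 10.8  27.6 -50.1]]
-50 1052 [[-11.4 -26.  -49.8]
 [  2.7  27.5 -40.4]]
-40 842 [[-10.2 -33.9 -39.7]
 [ 10.9  35.4 -30.1]]
-30 812 [[  1.6 -32.3 -29.9]
 [ 10.8  33.6 -20.1]]
-20 817 [[ -2.6 -30.2 -20. ]
 [ 10.7  31.4 -10.1]]
-10 656 [[ -8.9 -29.6  -9.8]
 [ 10.6  31.1  -0.1]]
0 454 [[-10.3 -29.6   0.1]
 [ 10.6  31.    8.2]]
scene
-250 86 [[ -33.9  -34.4 -249.6]
 [   3.    10.5 -240.1]]
-240 129 [[ -34.   -35.  -239.8]
 [  11.9   22.1 -230.1]]
-230 113 [[ -34.5  -36.2 -229.5]
 [  12.9   19.4 -220.3]]
-220 133 [[ -33.6  -35.6 -219.8]
 [  17.6   25.1 -210.1]]
-210 110 [[ -35.2  -38.2 -209.8]
 [  15.1   23.6 -200.2]]
-200 139 [[ -35.4  -36.5 -199.9]
 [  14.9   24.2 -190.5]]
-190 82 [[ -35.7  -35.5 -189.7]
 [  13.1   23.9 -180.1]]
[... 1943 characters left out ...]
 -80. ]
 [-22.8  82.1 -70.5]]
-70 56 [[-38.5 -86.3 -69.8]
 [-18.9  84.1 -62.9]]
-50 4 [[-11.6  27.8 -43.1]
 [-11.2  32.4 -41.8]]
-40 15 [[-11.4  22.5 -38.5]
 [ -9.4  34.4 -30.6]]
-30 12 [[-11.2  22.1 -29.3]
 [ -6.   32.5 -21.5]]
-20 6 [[ -8.   21.7 -19.6]
 [ -4.2  23.  -12.7]]
-10 5 [[-5.1 21.4 -9.6]
 [-1.6 22.6 -3.2]]
0 5 [[-1.1 21.9  2.3]
 [ 2.8 22.7  7.3]]
(30, 330) [ 31.9 -51.6 -86.4]
(100, 300) [ 36.5 -38.2 -82.1]
(100, 350) [ 26.3 -38.1 -85.4]
(170, 320) [ 30.  -24.3 -79.7]
(10, 320) [ 30.  -60.8 -79.7]
(280, 320) [ 29.2   0.7 -78.3]
(300, 380) [ 23.3   4.8 -90.9]
(545, 325) [ 28.7  61.1 -79.7]
(400, 330) [ 30.3  26.6 -83.9]
(480, 290) [ 36.4  46.2 -77.5]
(230, 270) [  6.7 -21.1  -5.4]
```

View pics/c5.png

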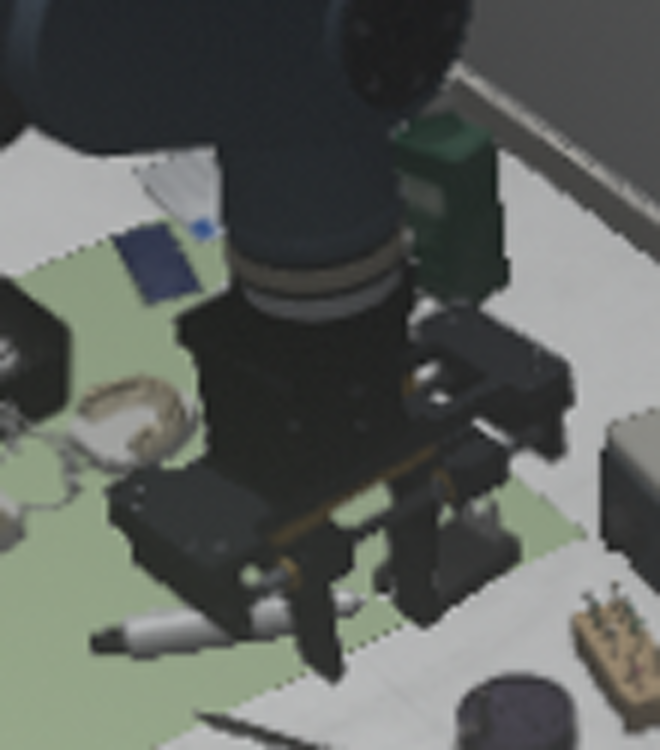

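View pics/c6.png

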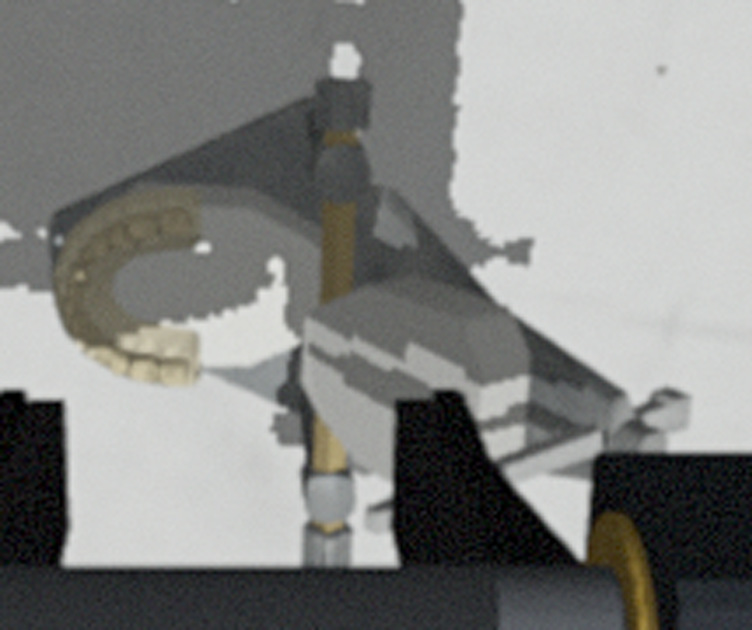

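c6 (wrist crop) shows the lower teeth from x=55 to 200, the hinge bar at x≈335 and the plaster block at (300–530, 280–470). The gripper's end blocks reach ±95 mm at 70 mm above the tips, so I need to check clearance to the bow when seating. I'll fit the articulator frame first.

Run:
```python
from h import *
import pickle
np.set_printoptions(precision=1,suppress=True,linewidth=150)
t=pickle.load(open('top0.pkl','rb'));w=pickle.load(open('wrist1.pkl','rb'));s=pickle.load(open('scene0.pkl','rb'))
yaw=np.radians(6.9)
for n,f in (('top',t),('wrist',w),('scene',s)):
    rgb=f['pixels'].astype(int);C=cloud(f)
    A=((C[...,0]>.46)&(C[...,0]<.68)&(C[...,1]>.12)&(C[...,1]<.34)&(C[...,2]<.2)&(C[...,2]>.01))
    # teeth: cream colour, z .04-.056
    dif=rgb[...,0]-rgb[...,2]
    k=A&(dif>12)&(C[...,2]>.04)&(C[...,2]<.058)&(C[...,0]<.555)
    P=C[k]*1000
    hull=P[:,:2].astype(np.float32);r=cv2.minAreaRect(hull)
    print(n,'teeth',len(P),'z pct',np.percentile(P[:,2],[50,90,98]),'rect',r)
    # brass bar
    k=A&(dif>15)&(C[...,2]>.066)&(C[...,2]<.095)
    B=C[k]*1000
    if len(B)>5:
        vx,vy,x0,y0=cv2.fitLine(B[:,:2].astype(np.float32),cv2.DIST_HUBER,0,.01,.01).ravel()
        print(' bar',len(B),'ang',np.degrees(np.arctan2(vy,vx)),'mean',B.mean(0),'y',B[:,1].min(),B[:,1].max())
    # block extents
    Rm=np.array([[np.cos(yaw),np.sin(yaw)],[-np.sin(yaw),np.cos(yaw)]])
    Q=C[A]; q=np.c_[(Q[:,:2]-[.572,.230])@Rm.T,Q[:,2]]*1000
    for z0 in range(65,195,10):
        m=q[(q[:,2]>z0)&(q[:,2]<=z0+10)]
        if len(m)>3: print('  ',z0,len(m),'x',np.percentile(m[:,0],[1,99]),'y',np.percentile(m[:,1],[1,99]))
```

```text
top teeth 279 z pct [45.7 51.5 53.1] rect ((516.0526733398438, 222.4373321533203), (40.50270080566406, 55.429412841796875), 6.3044047355651855)
 bar 86 ang -83.34298 mean [572.4 231.1  78.4] y 174.56704351241729 285.0834347897956
   65 52 x [-6.3 11.4] y [-68.5  57. ]
   75 381 x [-6.  17.5] y [-68.   67.1]
   85 120 x [-7.7 27.3] y [-61.8  42.7]
   95 127 x [-1.6 31.2] y [-29.7  21. ]
   105 136 x [ 5.9 24.8] y [-24.8  22. ]
   115 179 x [12.7 76.6] y [-25.   22.3]
   125 228 x [20.1 76.8] y [-24.  21.]
   135 78 x [26.9 67. ] y [-12.4  12.9]
   145 40 x [34.4 64.5] y [-6.   2.8]
   155 10 x [23.  33.2] y [-6.  2.]
   165 49 x [ 2.2 27.9] y [-5.6  3.6]
   175 21 x [-0.8 14.7] y [-6.1  2.5]
wrist teeth 1376 z pct [45.7 51.2 52.3] rect ((515.9111938476562, 224.115966796875), (42.26433563232422, 59.111663818359375), 5.942217826843262)
 bar 423 ang -83.63607 mean [571.9 237.3  78.7] y 174.04024109910276 286.2791471375912
   65 108 x [-6.2 11. ] y [-56.3  67.8]
   75 1568 x [-5.5 17.9] y [-65.1  67.7]
   85 430 x [-6.9 28.8] y [-16.6  34. ]
   95 592 x [-1.2 34.9] y [-22.   27.3]
   105 
[... 300 characters left out ...]
.4]
scene teeth 117 z pct [46.7 51.8 53.9] rect ((513.7327270507812, 222.82644653320312), (40.56654739379883, 55.00668716430664), 3.87623929977417)
 bar 24 ang -83.31832 mean [570.4 236.4  77.7] y 197.3786253470323 270.4530900568722
   65 31 x [-7.7 16.7] y [-64.8  63.3]
   75 161 x [-6.5 16. ] y [-66.3  69.5]
   85 68 x [-7.3 25.6] y [-59.6  60.9]
   95 78 x [-2.6 33.6] y [-26.8  21.9]
   105 71 x [ 4.1 41.2] y [-22.1  25.5]
   115 86 x [10.9 75.1] y [-24.3  26.3]
   125 122 x [17.9 76. ] y [-21.7  23.6]
   135 30 x [26.5 63. ] y [-11.1  14.9]
   145 18 x [33.5 62.1] y [-7.2  5.2]
   155 5 x [20.6 28.7] y [-2.3  2. ]
   165 14 x [ 0.3 21.9] y [-3.8  5.3]
   175 8 x [ 0.2 11. ] y [-5.2  3.8]
```

Call:
{"method": "apply_moves", "body": {"motion": [[-0.344, -0.112, 0, 0, 0.54], [-0.344, -0.112, 0, 0, 0.54], [-0.344, -0.112, 0, 0, 0.54], [-0.344, -0.112, 0, 0, 0.54], [-0.344, -0.112, 0, 0, 0.54], [-0.344, -0.112, 0.147, 0, 0.54], [-0.344, -0.112, 0.147, 0, 0.54], [-0.344, -0.112, 0.147, 0, 0.54], [-0.344, -0.112, 0.147, 0, 0.54], [-0.344, -0.112, 0.147, 0.031, 0.54]]}}

```text
time_s: 3.55
eef_pos: [0.4396, -0.2646, 0.1401]
orientation: [180.0, 0.0, 91.8]
force: [0.3, -0.2, -0.9]
opening: 0.0398
```

Call:
{"method": "apply_moves", "body": {"motion": [[0, 0, 0, 0, 0.54], [0, 0, 0, 0, 0.54]]}}

```text
time_s: 3.8
eef_pos: [0.4396, -0.2623, 0.1404]
orientation: [-180.0, -0.1, 91.9]
force: [0.5, 0.1, 0.1]
opening: 0.0404
```

Run:
```python
from h import *
import pickle
np.set_printoptions(precision=4,suppress=True)
f=grab('wrist','wrist2.png'); pickle.dump(f,open('wrist2.pkl','wb'))
o=manip.observe();pickle.dump(o,open('o2.pkl','wb'));print(o['time_s'],o['eef_pos'],o['orientation'],o['opening'])
```

```text
3.85 [ 0.4398 -0.2617  0.1408] [-179.9888   -0.0363   91.914 ] 0.040227377029392324
```

View pics/wrist2.png

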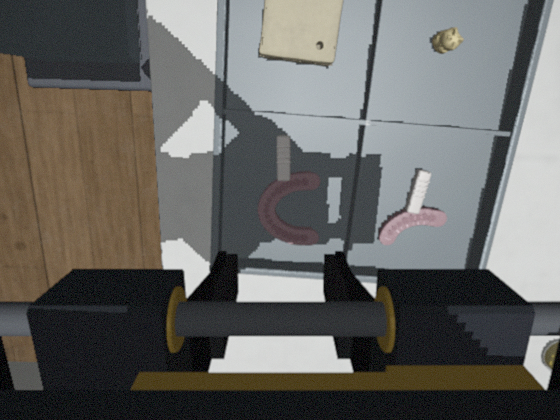

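The wrist view shows the record handle at about (284,137–180), the arch around (290,210), the divider at row ~118 and the front wall at column ~222. Next: record pose, divider and walls.

Run:
```python
from h import *
import pickle
np.set_printoptions(precision=1,suppress=True,linewidth=150)
f=pickle.load(open('wrist2.pkl','rb'));rgb=f['pixels'].astype(int);C=cloud(f)*1000
m=np.zeros(C.shape[:2],bool);m[125:252,245:330]=1
m&=(C[...,2]>8.5)&(C[...,2]<18)
n,l,st,c=cv2.connectedComponentsWithStats(m.astype(np.uint8));i=1+st[1:,4].argmax();m=l==i
pink=m&(rgb[...,0]-rgb[...,1]>8)
han=m&~pink
P=C[m];H=C[han];print('all',st[i],P.min(0),P.max(0),'z',np.percentile(P[:,2],[10,50,90]),cv2.minAreaRect(P[:,:2].astype(np.float32)))
v,u=np.nonzero(han);ky=(C[han][:,1]>-242);H=C[han][ky]
print('handle',len(H),H.min(0),H.max(0),np.median(H[:,2]),cv2.minAreaRect(H[:,:2].astype(np.float32)))
vx,vy,x0,y0=cv2.fitLine(H[:,:2].astype(np.float32),cv2.DIST_L2,0,.01,.01).ravel();print(np.degrees(np.arctan2(vy,vx)),x0,y0)
PK=C[pink];print('pink',cv2.minAreaRect(PK[:,:2].astype(np.float32)))
# two-view corner check: handle end centre
for col in (240,260,300,320):
    zc=C[100:135,col];print(col,zc[zc[:,2].argmax()], 'hi rows', zc[zc[:,2]>15][:,1])
for row in (150,200): 
    r=C[row,200:400];k=r[r[:,2]>15];print(row,k[:,0].round(0))
```

```text
all [ 258  136   63  110 2818] [ 422.8 -297.6    8.5] [ 471.3 -211.3   14.7] z [11.2 12.2 13.2] ((446.3570861816406, -254.62515258789062), (47.88344192504883, 86.75861358642578), 1.5397385358810425)
handle 548 [ 436.1 -242.     8.6] [ 469.  -211.3   14.5] 12.50058066328938 ((452.5441589355469, -226.51437377929688), (32.08912658691406, 30.946643829345703), 1.6892632246017456)
-86.899734 441.19843 -226.40997
pink ((446.5038757324219, -267.9921875), (47.37421798706055, 58.192100524902344), 2.406571388244629)
240 [ 409.6 -194.9   19.8] hi rows [-193.7 -194.3 -194.9 -195.6 -196.3]
260 [ 423.7 -196.5   20.8] hi rows [-194.5 -195.2 -195.8 -196.5 -197.2]
300 [ 438.1 -183.7  295.3] hi rows [-183.7 -195.6 -196.3 -197.  -197.7 -198.4]
320 [ 466.2 -197.2   20.1] hi rows [-196.6 -197.2 -198.  -198.6]
150 [390. 391. 392. 393. 393. 394. 395. 395. 396. 396. 438. 498. 498. 499. 500. 501. 501. 438.]
200 [389. 390. 390. 391. 392. 393. 394. 394. 394. 395. 496. 496. 497. 498. 498. 499.]
```

Call:
{"method": "apply_moves", "body": {"motion": [[0.084, 0.006, 0.245, 0, 0.54], [0.084, 0.006, 0.245, 0, 0.54], [0.084, 0.006, 0.245, 0, 0.54], [0, 0, 0, 0, 0.54], [0, 0, 0, 0, 0.54]]}}

```text
time_s: 4.47
eef_pos: [0.4425, -0.2248, 0.0316]
orientation: [179.9, 0.1, 92.0]
force: [0.4, -0.5, 0.1]
opening: 0.0402
```

Call:
{"method": "apply_moves", "body": {"motion": [[0.005, -0.007, 0.06, 0, 0.54], [0, 0, 0.06, 0, 0.54], [0, 0, 0, 0, 0.54], [0, 0, 0, 0, 0.95], [0, 0, 0, 0, 0.95], [0, 0, 0, 0, 0.95]]}}

```text
time_s: 5.22
eef_pos: [0.4404, -0.2241, 0.0124]
orientation: [180.0, 0.0, 91.8]
force: [-1.3, -0.8, -0.2]
opening: 0.0177
```

Call:
{"method": "apply_moves", "body": {"motion": [[0, 0, 0, 0, 0.95], [0, 0, 0, 0, 0.95]]}}

```text
time_s: 5.48
eef_pos: [0.4403, -0.2241, 0.0124]
orientation: [180.0, 0.0, 91.8]
force: [0.5, -0.5, 0.3]
opening: 0.0098
```

Call:
{"method": "apply_moves", "body": {"motion": [[0, 0, -0.02, 0, 0.95], [-0.04, 0, 0, 0, 0.95], [-0.04, 0, 0, 0, 0.95], [0, 0, 0.016, 0, 0.95], [0, 0, 0, 0, 0.95], [0, 0, 0, 0, 0.7], [0, 0, 0, 0, 0.7], [0, 0, 0, 0, 0.7]]}}

```text
time_s: 6.48
eef_pos: [0.4407, -0.2359, 0.013]
orientation: [180.0, 0.0, 91.8]
force: [-0.7, 0.4, 0.1]
opening: 0.025
```

Call:
{"method": "apply_moves", "body": {"motion": [[0.055, 0, 0, 0, 0.7], [0.055, 0, 0, 0, 0.7], [0, 0, 0, 0, 0.7], [0, 0, 0, 0, 0.95], [0, 0, 0, 0, 0.95], [0, 0, 0, 0, 0.95], [0, 0, 0, 0, 0.95]], "force": 45}}

```text
time_s: 7.35
eef_pos: [0.4402, -0.2198, 0.0129]
orientation: [180.0, 0.0, 91.8]
force: [0.0, -0.3, 0.4]
opening: 0.0083
```

Run:
```python
from h import *
import pickle
np.set_printoptions(precision=4,suppress=True)
f=grab('wrist','wrist3.png'); pickle.dump(f,open('wrist3.pkl','wb'))
o=manip.observe();print(o['time_s'],o['eef_pos'],o['orientation'],o['opening'])
```

```text
7.4 [ 0.4402 -0.2197  0.0129] [179.9882   0.0131  91.8285] 0.008615132637763557
```

View pics/wrist3.png

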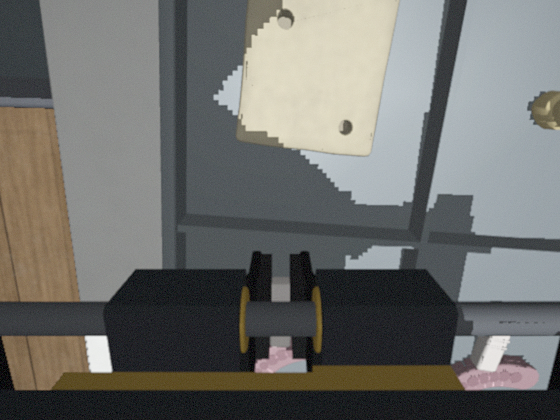

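Run:
```python
from h import *
import pickle
np.set_printoptions(precision=4,suppress=True)
f=pickle.load(open('wrist3.pkl','rb'))
crop(f,235,240,330,300,8,'c7.png')
for r in range(268,296,3): print(r,dep(f,[(281,r)])[0],plane(f,[(281,r)],.012)[0],f['pixels'][r,281])
```

```text
268 [ 0.4413 -0.2191  0.0034] [ 0.4412 -0.2151  0.012 ] [80 84 87]
271 [ 0.4414 -0.2206  0.0036] [ 0.4412 -0.2165  0.012 ] [79 84 86]
274 [ 0.4414 -0.2223  0.0033] [ 0.4413 -0.218   0.012 ] [82 90 91]
277 [ 0.4415 -0.2236  0.0038] [ 0.4413 -0.2195  0.012 ] [104 104 105]
280 [ 0.4415 -0.2235  0.0071] [ 0.4414 -0.221   0.012 ] [112 110 110]
283 [ 0.4415 -0.2233  0.0105] [ 0.4414 -0.2225  0.012 ] [114 112 111]
286 [ 0.4415 -0.2237  0.0127] [ 0.4415 -0.2241  0.012 ] [135 134 136]
289 [ 0.4415 -0.2255  0.0122] [ 0.4415 -0.2256  0.012 ] [140 137 137]
292 [ 0.4415 -0.2265  0.0132] [ 0.4416 -0.2271  0.012 ] [142 139 138]
295 [ 0.4416 -0.2285  0.0124] [ 0.4416 -0.2287  0.012 ] [138 137 135]
```

View pics/c7.png

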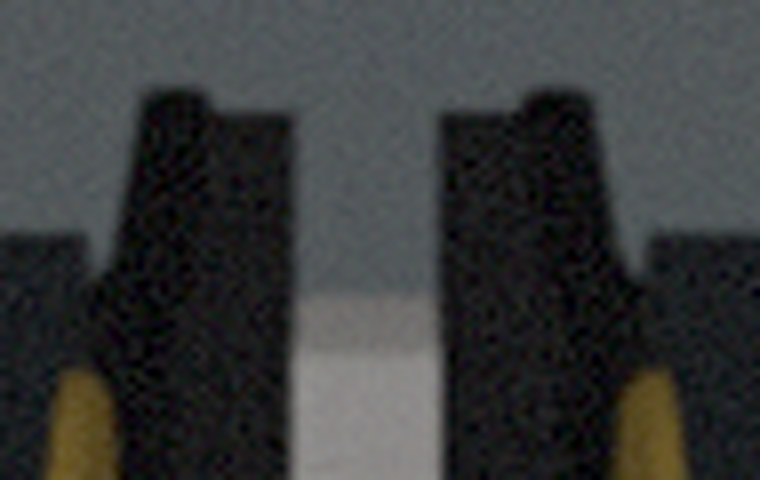

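Run:
```python
from h import *
import pickle
np.set_printoptions(precision=1,suppress=True,linewidth=160)
def fr(P,o,yaw):
    a=np.radians(yaw);R=np.array([[np.cos(a),np.sin(a)],[-np.sin(a),np.cos(a)]])
    return np.c_[(P[:,:2]-o)@R.T,P[:,2]]
f=pickle.load(open('wrist2.pkl','rb'));C=cloud(f)*1000
m=np.zeros(C.shape[:2],bool);m[125:252,245:330]=1
r=fr(C[m],[446.4,-254.6],1.9);r=r[(r[:,2]>9)&(r[:,2]<18)]
def prof(q,name,xo):
    for y0 in (-10,-5,0,5,10):
        k=q[abs(q[:,1]-y0)<2];k=k[k[:,0]<xo]
        print(name,'y',y0,'x',np.percentile(k[:,0],[2,98]) if len(k) else None)
    for x0 in (-10,-5,0,5,10,15,20,25):
        k=q[abs(q[:,0]-x0)<1.5]
        a=k[k[:,1]<-5][:,1];b=k[k[:,1]>5][:,1]
        if len(a)>3 and len(b)>3: print(name,'x',x0,np.percentile(a,[2,98]),np.percentile(b,[2,98]),'mid',(np.median(a)+np.median(b))/2, 'mean all',(np.percentile(a,2)+np.percentile(b,98))/2)
    print(name,'xmax',np.percentile(q[:,0],[0.2,99.8]))
r2=r.copy();r2[:,1]+=15.3;r2=r2[r2[:,1]<29.5]
prof(r2,'rec',0)
for n in ('wrist1','top0'):
    f=pickle.load(open(n+'.pkl','rb'));C=cloud(f)*1000
    d=f['pixels'].astype(int);dif=(d[...,0]-d[...,2])>10
    for zc in (46.5,):
        q=fr(C[dif],[516.2,223.5],6.5);q=q[(q[:,2]>zc)&(q[:,2]<56)&(abs(q[:,0])<30)&(abs(q[:,1])<35)]
        print(n,len(q),np.percentile(q[:,2],[10,50,90,99]));prof(q,n+str(zc),0)
```

```text
rec y -10 x [-21.   -1.2]
rec y -5 x [-22.5  -7.6]
rec y 0 x [-24.  -10.7]
rec y 5 x [-23.9 -10.5]
rec y 10 x [-22.3  -6.8]
rec x -10 [-21.8  -5.7] [ 5.8 27.9] mid 1.4682069865352103 mean all 3.0087347393410315
rec x -5 [-24.   -8.6] [12.1 29.2] mid 2.279595799914457 mean all 2.604562552290693
rec x 0 [-25.7 -11.8] [15.1 29.2] mid 1.966651366558823 mean all 1.7830384711638096
rec x 5 [-26.8 -13.5] [17.  29.4] mid 1.6151188607691527 mean all 1.2816158020052324
rec x 10 [-27.3 -14.4] [17.8 28.6] mid 1.3831025481545716 mean all 0.6661013910382643
rec x 15 [-27.8 -14.7] [17.8 29.4] mid 1.5772476889329976 mean all 0.7843402396020842
rec x 20 [-27.  -15.5] [18.7 29.4] mid 1.5132122284078626 mean all 1.1593445065591137
rec xmax [-24.   23.5]
wrist1 602 [47.3 50.2 51.9 52.9]
wrist146.5 y -10 x [-14.7  -8.2]
wrist146.5 y -5 x [-17.  -11.1]
wrist146.5 y 0 x [-17.4 -10.6]
wrist146.5 y 5 x [-17.4 -10.4]
wrist146.5 y 10 x [-16.   -8.3]
wrist146.5 x -10 [-16.6  -8.7] [ 5.6 17.8] mid 0.4735711146109498 mean all 0.5700610918055098
wrist146.5 x -5 [-20.4 -13.2] [13.5 20.7] mid 0.26879444957185505 mea
[... 490 characters left out ...]
4
wrist146.5 xmax [-17.5  19.7]
top0 147 [47.  49.3 52.2 54.5]
top046.5 y -10 x [-18.8  -9.5]
top046.5 y -5 x [-16.9 -13.1]
top046.5 y 0 x [-16.3 -12.3]
top046.5 y 5 x [-14.2 -12. ]
top046.5 y 10 x [-15.1  -7.3]
top046.5 x -10 [-17.7  -9.3] [ 9.1 16. ] mid -1.624221520612143 mean all -0.843495436560028
top046.5 x -5 [-21.1 -13.5] [12.6 20.5] mid -0.9251663623705904 mean all -0.3225142405343231
top046.5 x 0 [-25.5 -18.5] [14.2 20.9] mid -2.5002397797612055 mean all -2.3017067814864944
top046.5 x 5 [-28.  -20.2] [18.  22.4] mid -0.9203549240643962 mean all -2.8085113695278636
top046.5 x 10 [-28.4 -21.1] [15.8 23.3] mid -1.9724963546298522 mean all -2.558754910499406
top046.5 xmax [-18.6  19.8]
```

Run:
```python
from h import *
import pickle
np.set_printoptions(precision=2,suppress=True,linewidth=160)
obs={'wrist1':pickle.load(open('o1.pkl','rb')),'wrist2':pickle.load(open('o2.pkl','rb')),
'wrist3':dict(eef_pos=np.array([0.4402,-0.2197,0.0129]),orientation=np.array([179.9882,0.0131,91.8285])),
'wrist0':dict(eef_pos=np.array([0.25998,0.56758,0.22957]),orientation=np.array([-179.878,-.0214,155.376]))}
for n,o in obs.items():
    f=pickle.load(open(n+'.pkl','rb'));R=Ro.from_euler('xyz',o['orientation'],degrees=True)
    Rc=Ro.from_euler('xyz',f['orientation'],degrees=True)
    T=(cloud(f).reshape(-1,3)-o['eef_pos'])@R.as_matrix()*1000
    k=T[(abs(T[:,1])<60)&(abs(T[:,0])<14)&(T[:,2]>-20)&(T[:,2]<6)&(f['depth'].ravel()<.17)]
    print(n,R.as_matrix().T@(f['origin']-o['eef_pos'])*1000,(R.inv()*Rc).as_euler('xyz',degrees=True),'fingers',k[:,1].min(),k[:,1].max(),len(k))
```

```text
wrist1 [  78.58    0.88 -154.6 ] [163.25  -0.08  90.04] fingers -31.366141686089865 32.39941283679727 1547
wrist2 [  78.06    0.87 -154.47] [163.27  -0.09  90.09] fingers -29.322465024929958 30.656270243658014 1508
wrist3 [  78.64    1.04 -154.78] [163.25  -0.06  90.04] fingers -49.01029073994837 59.99333631880351 1542
wrist0 [  78.22   -0.18 -154.86] [163.29   0.01  90.03] fingers -53.33945732653395 53.46519691094373 1978
```

Call:
{"method": "apply_moves", "body": {"motion": [[0, 0, 0, 0, 0.82], [0, 0, 0, 0, 0.82], [0.01, 0, 0, 0, 0.82], [0, 0, 0, 0, 0.82], [0, 0, 0, 0, 0.95], [0, 0, 0, 0, 0.95], [0, 0, 0, 0, 0.95]], "force": 45}}

```text
time_s: 8.28
eef_pos: [0.4401, -0.218, 0.0129]
orientation: [180.0, -0.0, 91.8]
force: [0.6, 0.1, 0.7]
opening: 0.0079
```

Call:
{"method": "apply_moves", "body": {"motion": [[0, 0, -0.05, 0, 0.95], [0, 0, -0.2, 0, 0.95], [0, 0, -0.3, 0, 0.95], [0, 0, -0.3, 0, 0.95], [0, 0, 0, 0, 0.95]]}}

```text
time_s: 8.9
eef_pos: [0.442, -0.2195, 0.144]
orientation: [179.6, 0.3, 91.8]
force: [0.3, -0.6, -0.7]
opening: 0.0076
```

Run:
```python
from h import *
import pickle
np.set_printoptions(precision=4,suppress=True)
for n in ('wrist','scene','top'):
    f=grab(n,n+'4.png'); pickle.dump(f,open(n+'4.pkl','wb'))
o=manip.observe();print(o['time_s'],o['eef_pos'],o['orientation'],o['opening'])
crop(pickle.load(open('scene4.pkl','rb')),200,160,400,340,4,'c8.png')
crop(pickle.load(open('wrist4.pkl','rb')),150,200,420,420,2.9,'c9.png')
```

```text
9.05 [ 0.4395 -0.2176  0.1401] [-179.9514   -0.0409   91.8352] 0.007847095066514029
```

View pics/c8.png

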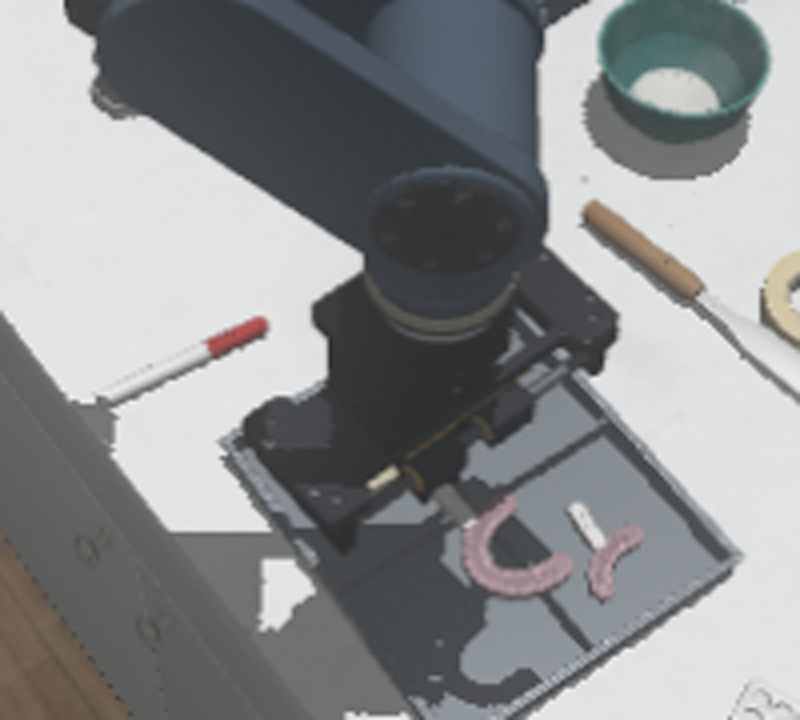

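View pics/c9.png

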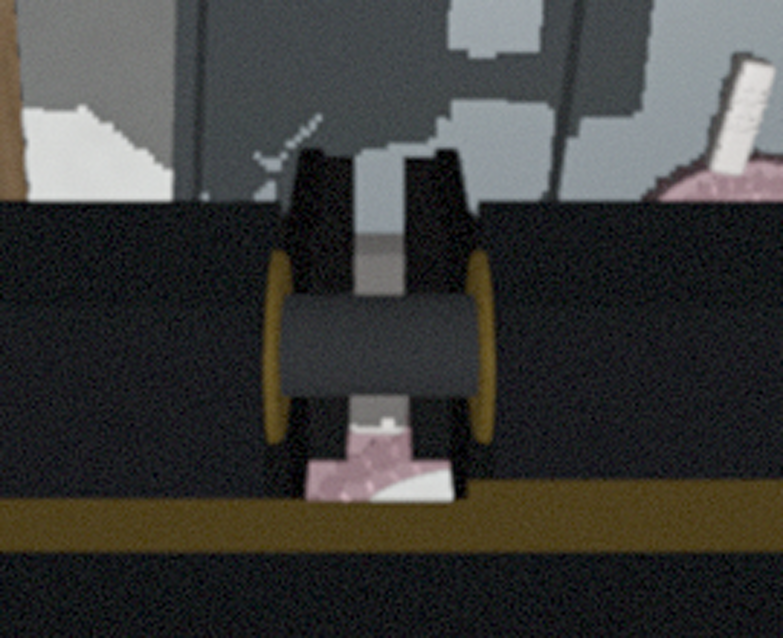

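The record is held clear of the box. The scene crop shows the whole arch at (465–570, 500–595), with the half record still at (600,560). I'll check its level and position in the tool frame.

```bash
cat > held.py <<'E'
from h import *
import pickle,sys
np.set_printoptions(precision=2,suppress=True,linewidth=160)
def held(f,eef,ori,box=None):
    R=Ro.from_euler('xyz',ori,degrees=True).as_matrix()
    C=cloud(f);T=(C-eef)@R*1000
    d=f['pixels'].astype(int);pink=(d[...,0]-d[...,1]>9)&(T[...,0]<-10)&(T[...,0]>-110)&(abs(T[...,1])<45)&(abs(T[...,2])<25)
    P=T[pink];A=np.c_[P[:,:2],np.ones(len(P))]
    co=np.linalg.lstsq(A,P[:,2],rcond=None)[0]
    k=abs(A@co-P[:,2])<2; co=np.linalg.lstsq(A[k],P[k,2],rcond=None)[0]
    top=P[k]
    print('n',len(P),'slopes deg',np.degrees(co[:2]),'z at arch',co@[-61,0,1],'rect',cv2.minAreaRect(top[:,:2].astype(np.float32)),'min',top.min(0),'max',top.max(0))
if __name__=='__main__':
    f=pickle.load(open('scene4.pkl','rb'));held(f,np.array([0.4395,-0.2176,0.1401]),[-179.95,-.04,91.835])
    f=pickle.load(open('top4.pkl','rb'));held(f,np.array([0.4395,-0.2176,0.1401]),[-179.95,-.04,91.835])
E
python3 held.py
```

```text
n 268 slopes deg [-1.75  0.22] z at arch 0.5595578619617232 rect ((-62.75645065307617, 3.754373550415039), (46.6170768737793, 56.72768020629883), 89.70751190185547) min [-91.04 -19.58  -1.9 ] max [-34.27  27.18   3.44]Traceback (most recent call last):
  File "held.py", line 15, in <module>
    f=pickle.load(open('top4.pkl','rb'));held(f,np.array([0.4395,-0.2176,0.1401]),[-179.95,-.04,91.835])
                                         ~~~~^^^^^^^^^^^^^^^^^^^^^^^^^^^^^^^^^^^^^^^^^^^^^^^^^^^^^^^^^^^
  File "held.py", line 12, in held
    print('n',len(P),'slopes deg',np.degrees(co[:2]),'z at arch',co@[-61,0,1],'rect',cv2.minAreaRect(top[:,:2].astype(np.float32)),'min',top.min(0),'max',top.max(0))
                                                                                                                                         ~~~~~~~^^^
    return umr_minimum(a, axis, None, out, keepdims, initial, where)
ValueError: zero-size array to reduction operation minimum which has no identity
```

Call:
{"method": "apply_moves", "body": {"motion": [[0.25, 0.04, -0.183, 0, 0.95], [0.334, 0.056, -0.183, 0, 0.95], [0.334, 0.056, -0.183, 0, 0.95], [0.334, 0.056, -0.183, 0, 0.95], [0.334, 0.056, 0, 0, 0.95], [0.334, 0.056, 0, 0, 0.95], [0.334, 0.056, 0, 0, 0.95], [0.334, 0.056, 0, 0, 0.95], [0.334, 0.056, 0, 0, 0.95], [0.25, 0.04, 0, 0, 0.95]]}}

```text
time_s: 10.3
eef_pos: [0.5031, 0.2619, 0.2479]
orientation: [-179.8, 0.1, 91.9]
force: [-0.0, 0.1, -0.1]
opening: 0.0077
```

Call:
{"method": "apply_moves", "body": {"motion": [[0.168, 0.03, 0, -0.029, 0.95], [0, 0, 0, 0, 0.95], [0, 0, 0, 0, 0.95]]}}

```text
time_s: 10.68
eef_pos: [0.5069, 0.2845, 0.2487]
orientation: [-179.8, 0.1, 97.0]
force: [-0.6, 0.4, 0.2]
opening: 0.0079
```

Call:
{"method": "apply_moves", "body": {"motion": [[0.008, 0, 0.27, 0, 0.95], [0, 0, 0.27, 0, 0.95], [0, 0, 0.27, 0, 0.95], [0, 0, 0.27, 0, 0.95], [0, 0, 0, 0, 0.95], [0, 0, 0, 0, 0.95]]}}

```text
time_s: 11.42
eef_pos: [0.5085, 0.2861, 0.0892]
orientation: [179.9, -0.0, 97.0]
force: [-0.2, 0.2, 0.9]
opening: 0.008
```

Run:
```python
from h import *
import pickle
np.set_printoptions(precision=4,suppress=True)
for n in ('wrist','scene','top'):
    f=grab(n,n+'5.png'); pickle.dump(f,open(n+'5.pkl','wb'))
o=manip.observe();pickle.dump(o,open('o5.pkl','wb'));print(o['time_s'],o['eef_pos'],o['orientation'],o['opening'],o['force'])
crop(pickle.load(open('scene5.pkl','rb')),170,60,300,200,5,'c10.png')
crop(pickle.load(open('top5.pkl','rb')),90,100,250,240,5,'c11.png')
```

```text
11.575 [0.5089 0.2868 0.0902] [179.787   -0.0413  97.0276] 0.007808686397424554 [-0.6799  0.5906 -0.5173]
```

View pics/c10.png

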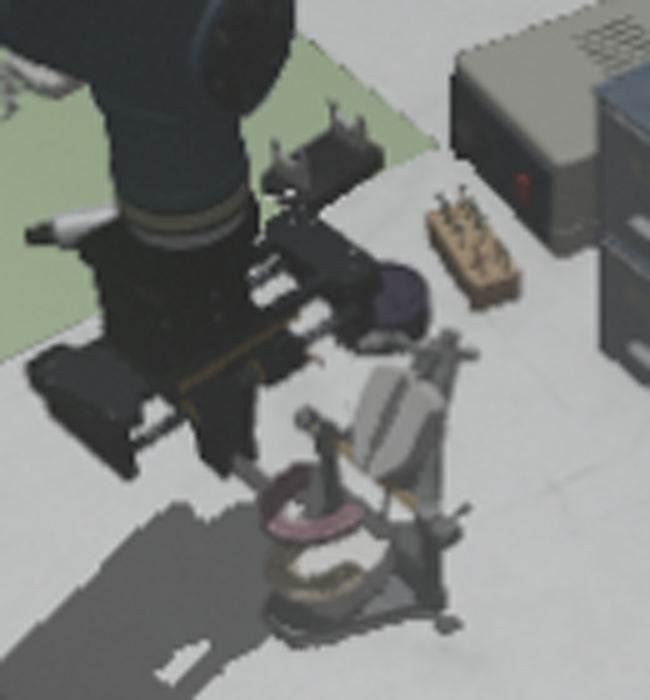

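View pics/c11.png

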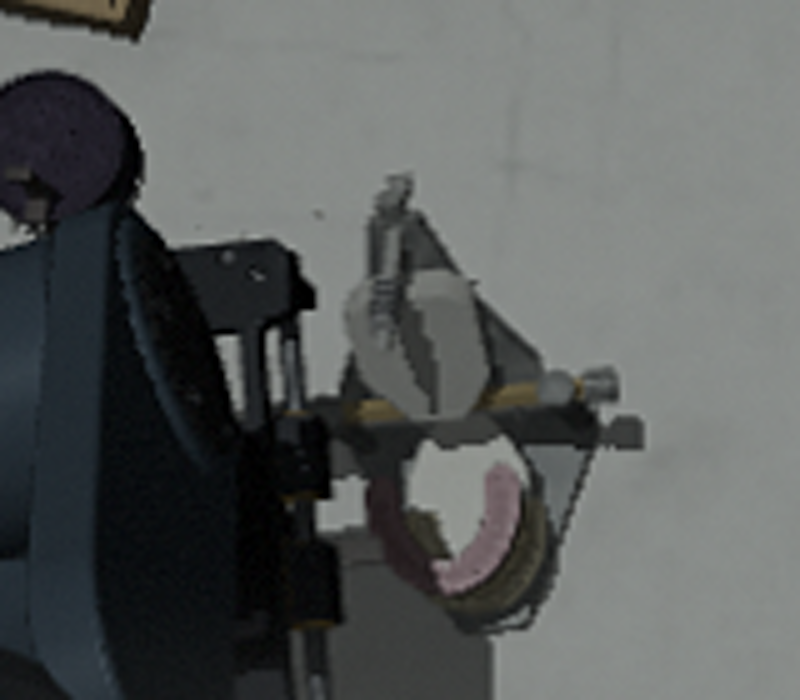

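View pics/wrist5.png

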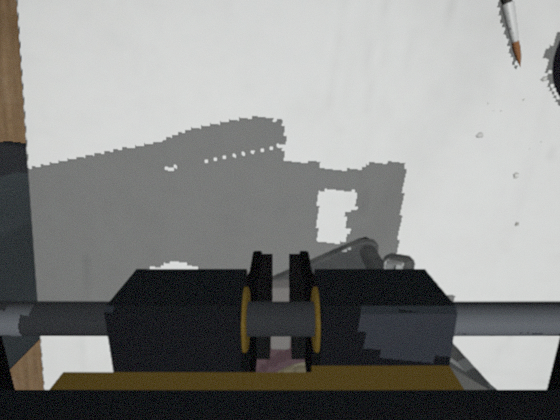

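Run:
```python
from h import *
from held import held
import pickle
np.set_printoptions(precision=2,suppress=True,linewidth=160)
o=pickle.load(open('o5.pkl','rb'))
def fr(P,o,yaw):
    a=np.radians(yaw);R=np.array([[np.cos(a),np.sin(a)],[-np.sin(a),np.cos(a)]])
    return np.c_[(P[:,:2]-o)@R.T,P[:,2]]
for n,n0 in (('scene5','scene0'),('top5','top0')):
    f=pickle.load(open(n+'.pkl','rb'))
    held(f,o['eef_pos'],o['orientation'])
    C=cloud(f)*1000;d=f['pixels'].astype(int)
    q=fr(C.reshape(-1,3),[516.2,223.5],6.5).reshape(C.shape)
    reg=(q[...,0]>-35)&(q[...,0]<40)&(abs(q[...,1])<31)&(q[...,2]>80)&(q[...,2]<96)
    P=q[reg];print(n,'rec n',len(P),'pct x',np.percentile(P[:,0],[1,99]),'y',np.percentile(P[:,1],[1,99]),'z',np.percentile(P[:,2],[5,50,95]))
    P=P[P[:,2]>86]
    for x0 in (-5,0,5,10,15): 
        k=P[abs(P[:,0]-x0)<2.5];a=k[k[:,1]<0][:,1];b=k[k[:,1]>0][:,1]
        if len(a)>1 and len(b)>1: print(x0,a.min(),a.max(),b.min(),b.max())
    k=P[abs(P[:,1])<4];k=k[k[:,0]<0];print('front',k[:,0].min(),k[:,0].max())
    f=pickle.load(open(n0+'.pkl','rb'));C=cloud(f)*1000;d=f['pixels'].astype(int)
    q=fr(C.reshape(-1,3),[516.2,223.5],6.5).reshape(C.shape)
    t=q[((d[...,0]-d[...,2])>10)&(q[...,2]>46)&(q[...,2]<56)&(abs(q[...,0])<30)&(abs(q[...,1])<35)]
    print(n0,'teeth n',len(t),np.percentile(t[:,0],[1,99]),np.percentile(t[:,1],[1,99]))
    for x0 in (-5,0,5,10,15):
        k=t[abs(t[:,0]-x0)<2.5];a=k[k[:,1]<0][:,1];b=k[k[:,1]>0][:,1]
        if len(a)>1 and len(b)>1: print(x0,a.min(),a.max(),b.min(),b.max())
    k=t[abs(t[:,1])<4];k=k[k[:,0]<0];print('front',k[:,0].min(),k[:,0].max())
```

```text
n 80 slopes deg [2.06 4.32] z at arch 3.0845444637530894 rect ((-76.88577270507812, 0.9435482025146484), (22.495948791503906, 50.36103057861328), 37.944923400878906) min [-91.49 -21.28   0.05] max [-54.59  26.21   5.29]
scene5 rec n 172 pct x [-19.73  27.09] y [-27.    30.45] z [81.64 87.6  91.16]
-5 -21.585281725488652 -3.6100757443449965 7.5085868668706475 23.688140988296425
0 -22.161476405530653 -7.555694315458575 13.002868730401127 28.42279739898385
5 -28.86047014711661 -13.321431876096515 15.88358950622004 27.052727523372006
10 -26.25179469323416 -13.287570490456266 17.454445867606037 30.847980420455833
15 -24.53808963242555 -14.51804358964281 24.914308926785957 29.01351152136161
front -20.74766275516392 -5.199418034088994
scene0 teeth n 80 [-19.99  17.23] [-25.92  25.44]
-5 -22.35390475750397 -15.459701148843374 14.895579952631556 21.65476640833611
0 -21.92718376452441 -19.163084248325646 11.748508619385763 23.518375256071465
5 -23.94834945252701 -15.806663043876807 16.7457391670776 26.698665544470806
10 -26.480760837346676 -17.896970291988026 17.182639266951362 25.111050309435
[... 657 characters left out ...]
23717
10 -27.59946296103384 -15.953003285629736 16.07744665747349 27.952130710938007
15 -28.053727152868714 -16.393014169243855 16.23894598705762 29.20820936395217
front -19.485801808669994 -5.852224727325619
top0 teeth n 155 [-17.46  18.74] [-27.54  23.89]
-5 -23.030083199264855 -13.246912894154303 8.858380005543298 20.695769252298035
0 -25.739896314841623 -18.275665092970364 14.091356692102751 22.60156892056956
5 -28.211920734952898 -20.13961336283424 12.111272795712974 22.473105199665362
10 -28.712478146941898 -18.556275158180583 15.601037510226323 23.429743390616757
15 -26.974589398411947 -21.202586071915192 17.10813336494815 25.026735456975363
front -17.93982412656886 -10.58672561720183
```

Call:
{"method": "apply_moves", "body": {"motion": [[-0.0127, -0.0133, 0, 0, 0.95], [0, 0, 0.05, 0, 0.95], [0, 0, 0.05, 0, 0.95], [0, 0, 0, 0, 0.95], [0, 0, 0, 0, 0.95]]}}

```text
time_s: 12.2
eef_pos: [0.5058, 0.2845, 0.0729]
orientation: [-180.0, 0.0, 97.1]
force: [-0.4, 1.0, -0.0]
opening: 0.0075
```

Run:
```python
from h import *
import pickle
np.set_printoptions(precision=4,suppress=True)
for n in ('scene','top'):
    f=grab(n,n+'6.png'); pickle.dump(f,open(n+'6.pkl','wb'))
for i in range(1):
    o=manip.observe();print(o['time_s'],o['eef_pos'],o['orientation'],o['opening'],o['force'],o['qpos'])
pickle.dump(o,open('o6.pkl','wb'))
crop(pickle.load(open('scene6.pkl','rb')),190,90,290,200,6,'c12.png')
crop(pickle.load(open('top6.pkl','rb')),110,120,240,240,6,'c13.png')
```

```text
12.3 [0.5059 0.2845 0.0732] [179.9938  -0.      97.0609] 0.007902645049197304 [ 0.4257 -0.3418  1.0016] [18.328  39.4333 95.5814 -0.0017 44.9792 11.2683]
```

View pics/c12.png

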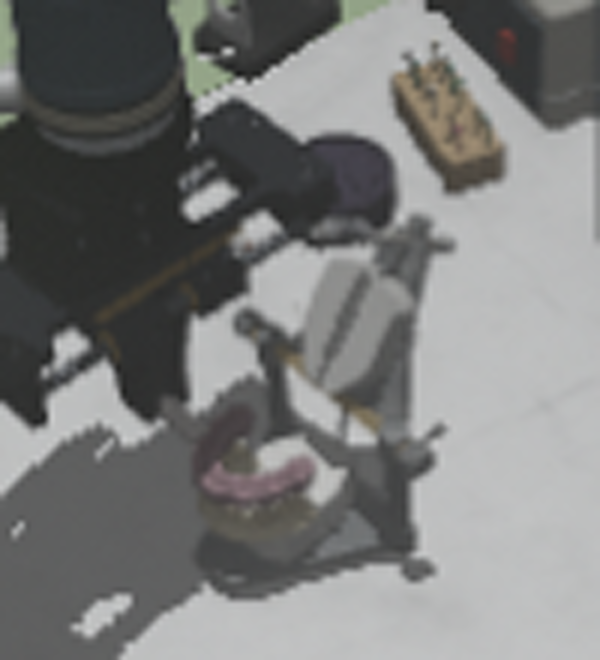

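View pics/c13.png

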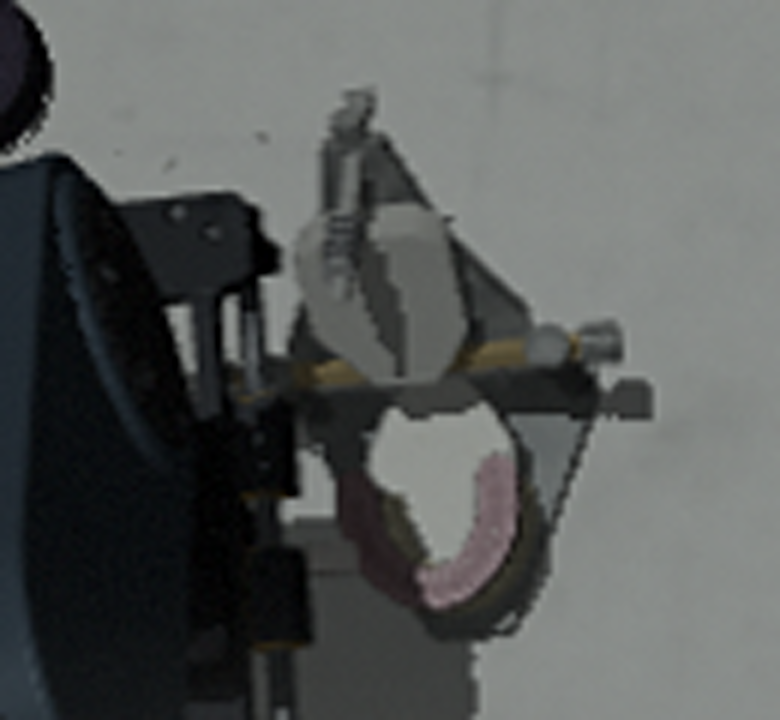

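```bash
cat > rel.py <<'E'
from h import *
import pickle,sys
np.set_printoptions(precision=1,suppress=True,linewidth=160)
def fr(P,o=(516.2,223.5),yaw=6.5):
    a=np.radians(yaw);R=np.array([[np.cos(a),np.sin(a)],[-np.sin(a),np.cos(a)]])
    return np.c_[(P[:,:2]-o)@R.T,P[:,2]]
def rel(n,n0,zt):
    f=pickle.load(open(n+'.pkl','rb'));C=cloud(f)*1000
    q=fr(C.reshape(-1,3)).reshape(C.shape)
    d=f['pixels'].astype(int)
    P=q[(q[...,0]>-35)&(q[...,0]<40)&(abs(q[...,1])<31)&(q[...,2]>zt-3)&(q[...,2]<zt+4)&(d[...,0]-d[...,1]>5)]
    print(n,len(P),'x',np.percentile(P[:,0],[1,99]),'y',np.percentile(P[:,1],[1,99]),'z med',np.median(P[:,2]))
    A=np.c_[P[:,:2],np.ones(len(P))];co=np.linalg.lstsq(A,P[:,2],rcond=None)[0];print(' tilt deg',np.degrees(co[:2]))
    for x0 in (5,10,15):
        k=P[abs(P[:,0]-x0)<2.5];a=k[k[:,1]<0][:,1];b=k[k[:,1]>0][:,1]
        if len(a)>1 and len(b)>1: print(x0,a.min(),a.max(),b.min(),b.max(),'inner mid',(a.max()+b.min())/2)
    k=P[abs(P[:,1])<4];k=k[k[:,0]<0]
    if len(k): print('front',k[:,0].min(),k[:,0].max())
if __name__=='__main__':
    rel('scene6','scene0',70);rel('top6','top0',70)
E
python3 rel.py
```

```text
scene6 114 x [-22.9  22.5] y [-29.1  27.7] z med 70.45527515701062
 tilt deg [-0.2  1.2]
5 -28.550221820498372 -15.476233721000497 18.363193503454337 28.088176995175505 inner mid 1.4434798912269198
10 -29.851577125691684 -15.580515574765043 17.34915514999466 25.0016551928119 inner mid 0.8843197876148094
15 -27.74183545189379 -17.770685974881353 17.19467685431072 25.714828364735535 inner mid -0.28800456028531585
front -24.891468065624732 -10.479562192032462
top6 318 x [-21.5  23.1] y [-30.1  26.3] z med 70.49452018572023
 tilt deg [0.2 1.2]
5 -29.96881388699308 -15.980573301208976 14.16013028041379 26.275937609463977 inner mid -0.9102215103975926
10 -30.110363399641194 -18.27767088654701 16.31166046677941 26.537859224209537 inner mid -0.9830052098837996
15 -30.791684194665976 -18.52380899762069 15.966313065149935 27.22790405011948 inner mid -1.278747966235378
front -21.606895957511114 -8.615149800088679
```

Call:
{"method": "apply_moves", "body": {"motion": [[0, 0.008, 0, 0, 0.95], [0, 0, 0.04, 0, 0.95], [0, 0, 0.02, 0, 0.95], [0, 0, 0, 0, 0.95]]}}

```text
time_s: 12.8
eef_pos: [0.5067, 0.2844, 0.0637]
orientation: [-179.9, 0.0, 97.1]
force: [-0.4, -0.6, -0.4]
opening: 0.0077
```

Call:
{"method": "apply_moves", "body": {"motion": [[0, 0, 0.014, 0, 0.95], [0, 0, 0, 0, 0.95]]}}

```text
time_s: 13.05
eef_pos: [0.507, 0.2846, 0.062]
orientation: [-180.0, -0.0, 97.1]
force: [0.2, 0.2, 0.6]
opening: 0.0078
```

Call:
{"method": "apply_moves", "body": {"motion": [[0, 0, 0.013, 0, 0.95], [0, 0, 0, 0, 0.95]]}}

```text
time_s: 13.3
eef_pos: [0.5071, 0.2847, 0.0602]
orientation: [180.0, -0.0, 97.1]
force: [0.3, 0.9, 0.5]
opening: 0.0077
```

Call:
{"method": "apply_moves", "body": {"motion": [[0, 0, 0.01, 0, 0.95], [0, 0, 0, 0, 0.95]]}}

```text
time_s: 13.55
eef_pos: [0.5071, 0.2847, 0.0587]
orientation: [180.0, -0.0, 97.1]
force: [-0.8, 0.7, 0.9]
opening: 0.0077
```

Call:
{"method": "apply_moves", "body": {"motion": [[0, 0, 0.008, 0, 0.95], [0, 0, 0, 0, 0.95]]}}

```text
time_s: 13.8
eef_pos: [0.5071, 0.2847, 0.0575]
orientation: [180.0, -0.0, 97.1]
force: [0.1, 1.3, 2.3]
opening: 0.0077
```

Call:
{"method": "apply_moves", "body": {"motion": [[0, 0, 0.006, 0, 0.95], [0, 0, 0, 0, 0.95]]}}

```text
time_s: 14.05
eef_pos: [0.5071, 0.2847, 0.0566]
orientation: [180.0, -0.0, 97.1]
force: [0.0, 0.9, 1.3]
opening: 0.0076
```

Run:
```python
from h import *
import pickle
for n in ('scene','top'):
    f=grab(n,n+'7.png'); pickle.dump(f,open(n+'7.pkl','wb'))
o=manip.observe();print(o['time_s'],o['eef_pos'],o['orientation'],o['opening'],o['force'])
crop(pickle.load(open('scene7.pkl','rb')),190,90,290,200,6,'c14.png')
from rel import rel
rel('scene7','',56.5);rel('top7','',56.5)
```

```text
14.15 [0.50712096 0.28469928 0.05660279] [ 1.79984098e+02 -8.99007293e-03  9.70536245e+01] 0.0074775132795814984 [0.08434944 2.19071643 2.30374583]
scene7 38 x [-21.8  22. ] y [-24.7  26.7] z med 58.049216216715934
 tilt deg [-0.5  2.2]
front -22.526372796908085 -18.720997902205017
top7 111 x [-20.   23.1] y [-18.9  27.1] z med 58.92609920828662
 tilt deg [-1.4 -0.4]
10 -18.92070322649897 -18.771710419565498 16.768111982365713 26.978103595989648 inner mid -1.001799218599892
front -21.289304321954006 -7.754849663010737
```

View pics/c14.png

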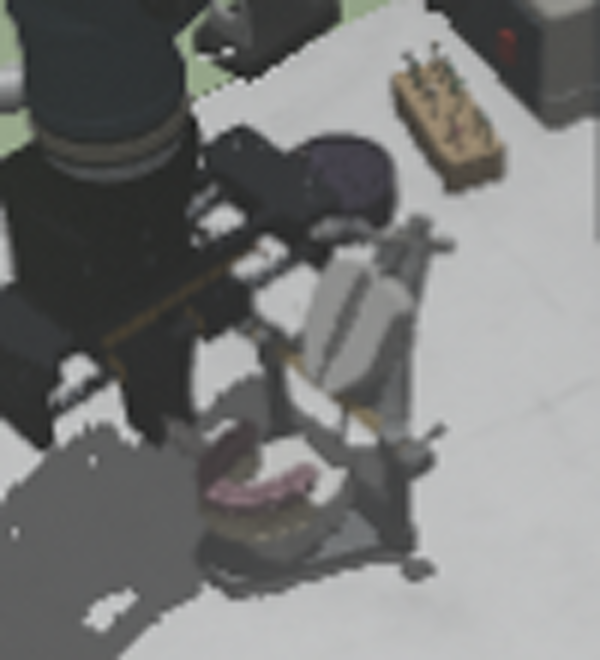

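Run:
```python
from h import *
import pickle
from rel import fr
np.set_printoptions(precision=1,suppress=True,linewidth=160)
for n in ('scene7','top7'):
    f=pickle.load(open(n+'.pkl','rb'));C=cloud(f)*1000;q=fr(C.reshape(-1,3)).reshape(C.shape);d=f['pixels'].astype(int)
    m=(q[...,0]>-30)&(q[...,0]<32)&(abs(q[...,1])<31)&(q[...,2]>48)&(q[...,2]<66)&(d[...,0]-d[...,1]>5)
    P=q[m]
    for x0,x1,y0,y1 in [(-26,-8,-8,8),(-15,0,-30,-8),(0,12,-30,-10),(12,30,-30,-10),(-15,0,8,30),(0,12,10,30),(12,30,10,30)]:
        k=P[(P[:,0]>x0)&(P[:,0]<x1)&(P[:,1]>y0)&(P[:,1]<y1)]
        if len(k)>3: print(n,(x0,x1,y0,y1),len(k),np.percentile(k[:,2],[10,50,90]))
crop(pickle.load(open('top7.pkl','rb')),110,120,240,240,6,'c15.png')
```

```text
scene7 (-26, -8, -8, 8) 18 [57.9 62.2 64.6]
scene7 (-15, 0, -30, -8) 24 [56.5 62.9 65.3]
scene7 (0, 12, -30, -10) 15 [57.7 63.7 65.3]
scene7 (12, 30, -30, -10) 16 [60.7 63.5 65.8]
scene7 (-15, 0, 8, 30) 13 [57.9 60.  62.3]
scene7 (0, 12, 10, 30) 11 [57.  59.3 61.8]
scene7 (12, 30, 10, 30) 7 [57.3 57.9 62.2]
top7 (-26, -8, -8, 8) 54 [58.8 61.8 63.5]
top7 (-15, 0, -30, -8) 50 [60.6 63.1 65.1]
top7 (0, 12, -30, -10) 37 [61.3 64.  65.2]
top7 (12, 30, -30, -10) 38 [62.  64.1 65.4]
top7 (-15, 0, 8, 30) 47 [58.7 60.3 62.3]
top7 (0, 12, 10, 30) 32 [57.5 59.  60.8]
top7 (12, 30, 10, 30) 34 [56.3 58.1 60.6]
```

View pics/c15.png

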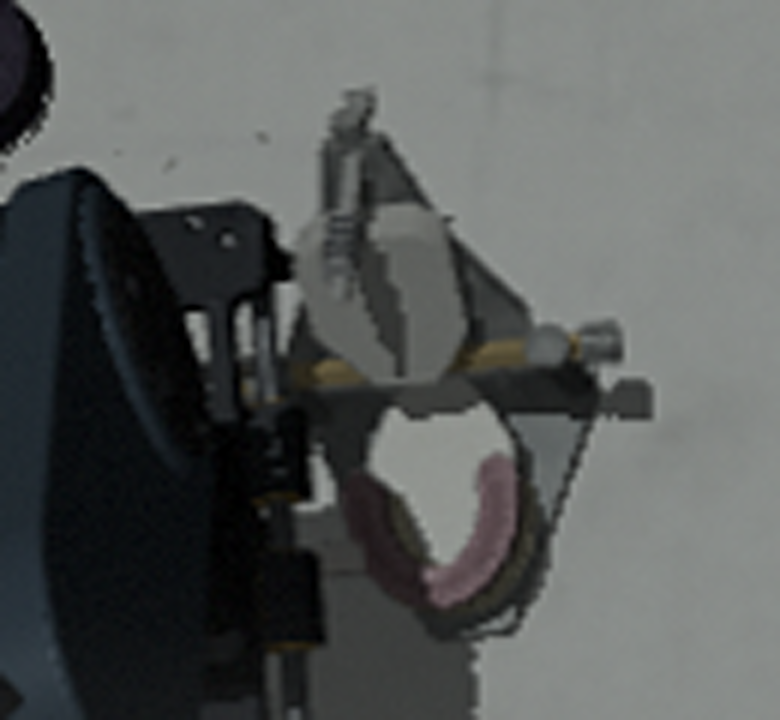

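Top and scene both show the arch tilted: the far side tops out at about 64 mm and the near side at 58 mm. So it's riding on the tooth tops and isn't in the groove. I'll ease off, let it lie flat, and measure its offset from straight above.

Call:
{"method": "apply_moves", "body": {"motion": [[0, 0, -0.018, 0, 0.95], [0, 0, 0, 0, 0.95], [0, 0, 0, 0, 0.85], [0, 0, 0, 0, 0.8], [0, 0, 0, 0, 0.8], [0, 0, -0.1, 0, 0.8], [0, 0, -0.3, 0, 0.75], [0, 0, -0.4, 0, 0.75], [0.1, 0, -0.3, 0, 0.7]]}}

```text
time_s: 15.28
eef_pos: [0.5057, 0.2987, 0.2276]
orientation: [179.9, 0.0, 96.9]
force: [0.2, 0.1, -0.2]
opening: 0.024
```

Run:
```python
from h import *
import pickle
for n in ('scene','top','wrist'):
    f=grab(n,n+'8.png'); pickle.dump(f,open(n+'8.pkl','wb'))
o=manip.observe();print(o['time_s'],o['eef_pos'],o['orientation'],o['opening'],o['force'])
pickle.dump(o,open('o8.pkl','wb'))
crop(pickle.load(open('scene8.pkl','rb')),190,90,290,200,6,'c16.png')
crop(pickle.load(open('top8.pkl','rb')),110,120,240,240,6,'c17.png')
```

```text
15.425 [0.50679794 0.30028745 0.22830135] [ 1.79563780e+02 -8.16119273e-02  9.70808947e+01] 0.02586942682184738 [-0.28578131  0.5307322  -0.53298207]
```

View pics/c16.png

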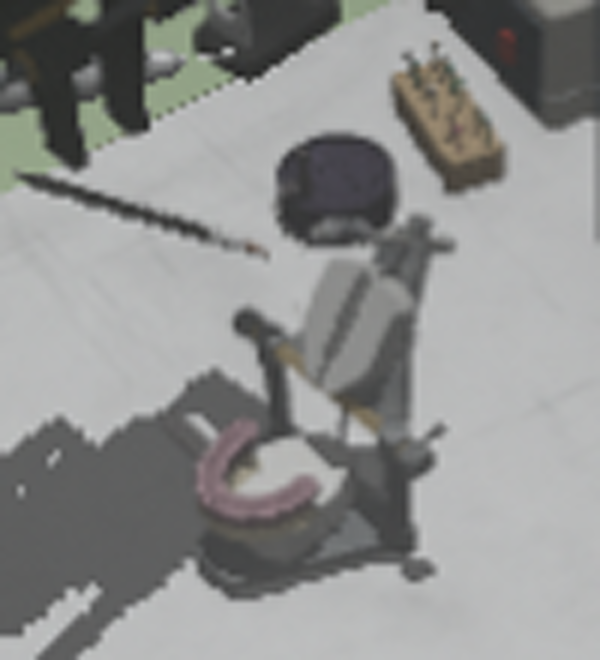

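View pics/c17.png

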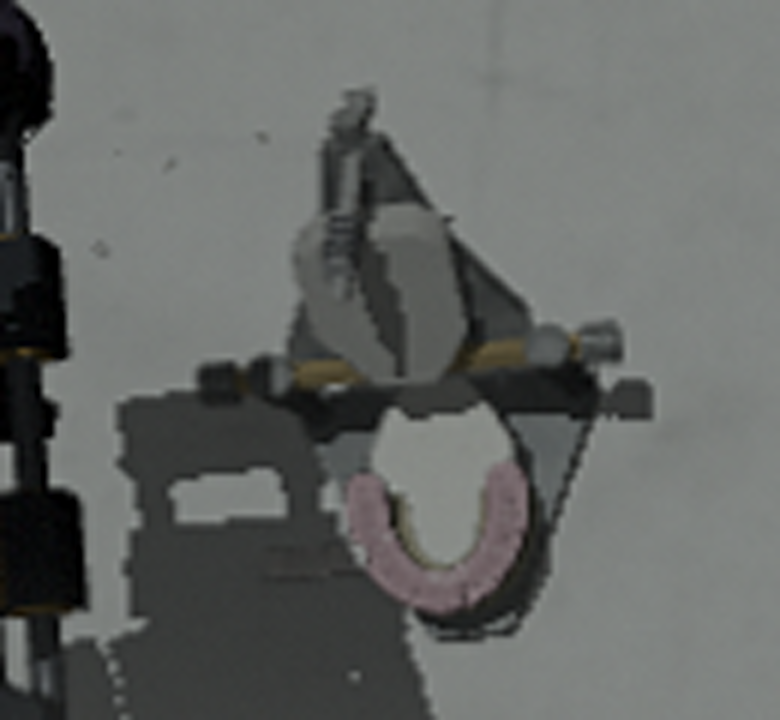

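View pics/wrist8.png

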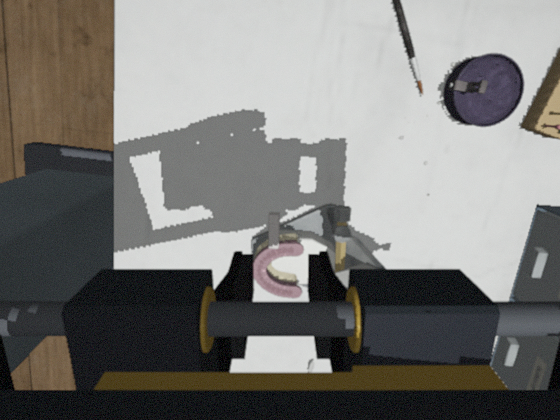

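```bash
cat > seat.py <<'E'
from h import *
import pickle
from rel import fr
np.set_printoptions(precision=1,suppress=True,linewidth=160)
def seat(names):
  for n in names:
    f=pickle.load(open(n+'.pkl','rb'));C=cloud(f)*1000;q=fr(C.reshape(-1,3)).reshape(C.shape);d=f['pixels'].astype(int)
    m=(q[...,0]>-35)&(q[...,0]<35)&(abs(q[...,1])<36)&(q[...,2]>45)&(q[...,2]<70)&(d[...,0]-d[...,1]>9)
    P=q[m];print(n,len(P))
    for x0,x1,y0,y1 in [(-26,-8,-8,8),(-15,0,-30,-8),(12,30,-30,-10),(-15,0,8,30),(12,30,10,30)]:
        k=P[(P[:,0]>x0)&(P[:,0]<x1)&(P[:,1]>y0)&(P[:,1]<y1)]
        if len(k)>3: print('  ',(x0,x1,y0,y1),len(k),'z',np.percentile(k[:,2],[10,50,90]))
    A=np.c_[P[:,:2],np.ones(len(P))];co=np.linalg.lstsq(A,P[:,2],rcond=None)[0]
    k=abs(A@co-P[:,2])<2.5;co=np.linalg.lstsq(A[k],P[k,2],rcond=None)[0];T=P[k]
    print('  tilt',np.degrees(co[:2]),'z0',co[2],'rect',cv2.minAreaRect(T[:,:2].astype(np.float32)),'x',np.percentile(T[:,0],[.5,99.5]),'y',np.percentile(T[:,1],[.5,99.5]))
    for x0 in (5,10,15,20):
        k=T[abs(T[:,0]-x0)<2];a=k[k[:,1]<0][:,1];b=k[k[:,1]>0][:,1]
        if len(a)>1 and len(b)>1: print('  ',x0,a.min(),a.max(),b.min(),b.max(),'inner mid',(a.max()+b.min())/2)
    k=T[abs(T[:,1])<4];k=k[k[:,0]<0]
    if len(k): print('  front',k[:,0].min(),k[:,0].max())
if __name__=='__main__':
    import sys;seat(sys.argv[1:])
E
python3 seat.py scene8 top8 wrist8
python3 -c "
from h import *
import pickle
crop(pickle.load(open('wrist8.pkl','rb')),225,190,345,310,6,'c18.png')"
```

```text
scene8 136
   (-26, -8, -8, 8) 22 z [55.1 57.  60.1]
   (-15, 0, -30, -8) 21 z [54.1 56.9 58.4]
   (12, 30, -30, -10) 13 z [54.4 55.9 59. ]
   (-15, 0, 8, 30) 21 z [57.  60.3 61.3]
   (12, 30, 10, 30) 14 z [59.4 60.6 62.7]
  tilt [2.9 5.3] z0 58.06860299406816 rect ((0.86053466796875, 0.9924201965332031), (57.9292106628418, 45.62314224243164), 86.65605163574219) x [-22.1  23.8] y [-27.6  27.9]
   5 -28.204936496201498 -20.045439770554914 17.392830943163414 25.980404297044362 inner mid -1.32630441369575
   10 -23.275133050580703 -17.00446860341234 20.26810987922859 21.49633992009109 inner mid 1.631820637908124
   15 -26.294182760360833 -19.478578227383696 17.059439045082442 25.266450342488135 inner mid -1.2095695911506272
   20 -23.41635596963464 -19.55300005598753 18.11489801778338 28.82226712840685 inner mid -0.7190510191020749
  front -22.166031610021864 -11.061214026488324
top8 316
   (-26, -8, -8, 8) 45 z [54.3 56.2 58.5]
   (-15, 0, -30, -8) 57 z [54.4 56.1 58.2]
   (12, 30, -30, -10) 35 z [55. 57. 59.]
   (-15, 0, 8, 30) 45 z [56.5 58.4 60.5]
   (12, 30, 10, 30) 40 z [58.4 60.3
[... 875 characters left out ...]
30) 195 z [58.1 60.7 61.7]
  tilt [3.1 4.4] z0 57.933258683748505 rect ((2.456279754638672, -0.8360557556152344), (59.14272689819336, 45.7263069152832), 89.55976867675781) x [-20.3  24.6] y [-29.5  28.3]
   5 -29.228071867312423 -14.959566873561048 14.631622808140664 27.976888686393632 inner mid -0.16397203271019212
   10 -29.33169031188569 -16.659912319003347 15.46291675427254 28.66688198518297 inner mid -0.5984977823654036
   15 -30.367847552036423 -16.650806568490513 15.845056289204544 28.540526642203268 inner mid -0.40287513964298416
   20 -29.62505788250468 -17.186688013373942 16.00852457320048 28.504153057701146 inner mid -0.5890817200867318
  front -20.3861544615096 -8.847606284846169
```

View pics/c18.png

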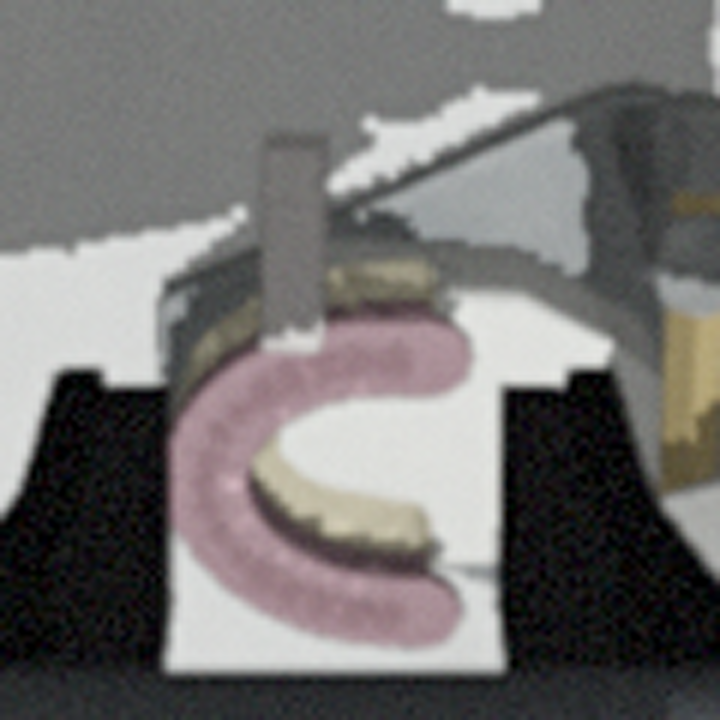

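Run:
```python
from h import *
import pickle
from rel import fr
np.set_printoptions(precision=1,suppress=True,linewidth=160)
for n in ('wrist8','wrist1'):
    f=pickle.load(open(n+'.pkl','rb'));C=cloud(f)*1000;q=fr(C.reshape(-1,3)).reshape(C.shape);d=f['pixels']
    for u in ((287,292) if n=='wrist8' else (260,265)):
        print(n,'col',u)
        for v in (range(228,302,2) if n=='wrist8' else range(185,255,2)): 
            if abs(q[v,u,1])<42: print('  ',v,q[v,u],d[v,u])
```

```text
wrist8 col 287
   228 [12.  26.5 13.7] [68 71 75]
   230 [11.8 26.3 19.6] [86 87 85]
   232 [11.7 25.4 23.1] [102 100  96]
   234 [11.2 29.6 40.5] [142 139 121]
   236 [11.1 28.2 42.3] [121 117 100]
   238 [11.1 26.6 43.5] [113 111  96]
   240 [10.8 28.9 54.6] [80 74 71]
   242 [10.6 28.6 59. ] [98 82 89]
   244 [10.6 27.  60.1] [164 139 145]
   246 [10.6 25.8 62.1] [170 146 154]
   248 [10.6 23.6 61.4] [159 136 140]
   250 [10.7 21.4 61. ] [155 125 137]
   252 [10.7 19.2 60.5] [162 139 145]
   254 [10.8 17.1 60.3] [170 143 151]
   256 [10.8 15.  60. ] [195 190 188]
   258 [11.6  3.7 39. ] [224 225 222]
   260 [11.6  1.3 38.4] [222 223 219]
   262 [11.6 -0.4 39.4] [224 225 220]
   264 [11.7 -3.  38.6] [222 223 221]
   266 [11.7 -4.5 40. ] [221 223 219]
   268 [11.7 -6.9 39.5] [221 223 219]
   270 [11.8 -9.6 38.6] [219 221 219]
   272 [ 11.8 -11.3  39.6] [207 206 199]
   274 [ 11.8 -13.5  39.6] [195 191 169]
   276 [ 11.8 -14.8  41.4] [190 187 164]
   278 [ 11.7 -16.1  43.3] [191 185 163]
   280 [ 11.8 -17.9  44. ] [132 128 109]
   282 [ 11.6 -16.9  50.1] [76 67 63]
   284 [ 11.5 -17.
[... 3490 characters left out ...]
 7.3 38.9] [117 118 114]
   217 [14.1  5.2 39. ] [118 120 116]
   219 [14.1  3.4 40.2] [118 121 120]
   221 [14.1  1.1 39.6] [117 117 116]
   223 [14.2 -0.9 40.1] [120 122 120]
   225 [14.1 -3.3 39.4] [113 116 114]
   227 [14.1 -5.7 38.7] [118 117 116]
   229 [14.2 -7.4 40.1] [118 119 115]
   231 [ 14.1 -10.2  38.4] [126 127 124]
   233 [ 14.2 -11.7  40. ] [200 197 190]
   235 [ 14.2 -13.8  40.5] [182 178 156]
   237 [ 14.3 -15.1  42.8] [184 179 159]
   239 [ 14.4 -16.5  44.7] [196 191 170]
   241 [ 14.5 -18.5  45.2] [182 176 156]
   243 [ 14.6 -18.9  49.8] [133 127 103]
   245 [ 14.7 -20.4  51.2] [174 168 141]
   247 [ 14.6 -23.7  48.5] [195 186 160]
   249 [ 14.7 -25.1  50.4] [200 192 170]
```

The record now lies in its groove at the far side and front (top 56–57 mm), but the near rear is still high at about 60.5 mm. Its lateral and fore-aft offsets are within play, so I'll turn the tool, shut the fingers and press that corner down gently.

Call:
{"method": "apply_moves", "body": {"motion": [[0, 0, 0, -0.056, 1], [0, 0, 0, -0.056, 1], [0, 0, 0, -0.056, 1], [0, 0, 0, -0.056, 1], [0, 0, 0, -0.056, 1], [0, 0, 0, -0.056, 1], [0, 0, 0, -0.056, 1], [0, 0, 0, -0.056, 1], [0, 0, 0, -0.052, 1], [0, 0, 0, 0, 1]], "force": 20}}

```text
time_s: 16.68
eef_pos: [0.5042, 0.2986, 0.2231]
orientation: [-179.9, -0.2, -173.1]
force: [-0.3, 0.4, 0.2]
opening: 0.0003
```

```bash
python3 - <<'E'
from h import *
import pickle
for n in ('wrist',):
    f=grab(n,n+'9.png'); pickle.dump(f,open(n+'9.pkl','wb'))
o=manip.observe();print(o['time_s'],o['eef_pos'],o['orientation'],o['opening'],o['force'],o['qpos'])
E
python3 seat.py wrist9
```

```text
16.725 [0.50438497 0.29881654 0.22327629] [-1.79954983e+02 -1.44075346e-01 -1.73129909e+02] 6.0318878951997625e-05 [ 0.0517967  -0.96052164 -0.67647577] [ 1.97360798e+01  2.77676418e+01  8.81354535e+01 -1.31067987e-02
  6.42473872e+01 -7.71283580e+01]
wrist9 1740
   (-26, -8, -8, 8) 290 z [55.8 57.1 58.1]
   (-15, 0, -30, -8) 273 z [55.3 56.4 57.4]
   (12, 30, -30, -10) 200 z [55.7 57.1 58.2]
   (-15, 0, 8, 30) 255 z [57.5 58.8 59.9]
   (12, 30, 10, 30) 204 z [59.7 60.7 61.7]
  tilt [3.4 4.5] z0 57.96979869328458 rect ((1.5287704467773438, -1.1423225402832031), (47.591453552246094, 59.30946350097656), 0.7415252327919006) x [-21.5  24.7] y [-29.5  28.4]
   5 -29.290005559041603 -15.208391184976398 13.940938990100957 28.107105925123005 inner mid -0.6337260974377203
   10 -29.531559341100813 -16.72484420318749 15.608494424992287 28.42595057855706 inner mid -0.5581748890976019
   15 -30.65022014112144 -16.72512009072199 15.132278290708422 28.67449294590972 inner mid -0.7964209000067841
   20 -30.19974275359875 -17.000314482442082 15.191045675843707 28.62565231611924 inner mid -0.9046344032991875
  front -22.306818167196106 -8.448393739776138
```

View pics/wrist9.png

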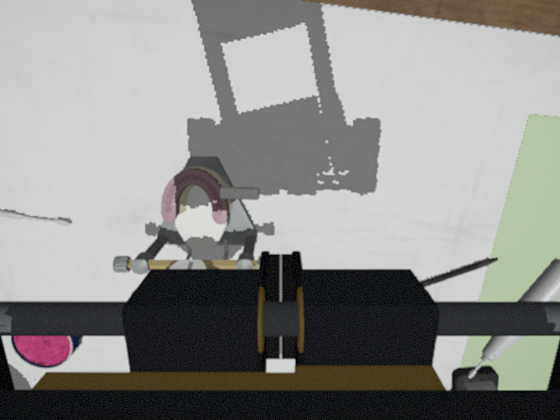

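Call:
{"method": "apply_moves", "body": {"motion": [[-0.036, -0.184, 0, 0, 1], [-0.036, -0.184, 0, 0, 1], [0, 0, 0, 0, 1], [0, 0, 0.25, 0, 1], [0, 0, 0.35, 0, 1], [0, 0, 0.32, 0, 1], [0, 0, 0, 0, 1], [0, 0, 0, 0, 1]]}}

```text
time_s: 17.73
eef_pos: [0.5235, 0.2467, 0.0874]
orientation: [180.0, 0.1, -173.0]
force: [0.9, 0.6, 1.0]
opening: 0.0006
```

Call:
{"method": "apply_moves", "body": {"motion": [[0.01, 0, 0.06, 0, 1], [0, 0, 0.03, 0, 1], [0, 0, 0, 0, 1]]}}

```text
time_s: 18.1
eef_pos: [0.5212, 0.2458, 0.0731]
orientation: [180.0, 0.0, -173.0]
force: [0.6, 0.0, -0.5]
opening: 0.0004
```

Call:
{"method": "apply_moves", "body": {"motion": [[0, 0, 0.03, 0, 1], [0, 0, 0, 0, 1]]}}

```text
time_s: 18.35
eef_pos: [0.5214, 0.2459, 0.0682]
orientation: [180.0, 0.0, -173.0]
force: [0.4, 0.5, 1.1]
opening: 0.0003
```

Call:
{"method": "apply_moves", "body": {"motion": [[0, 0, 0.012, 0, 1], [0, 0, 0, 0, 1]]}}

```text
time_s: 18.6
eef_pos: [0.5209, 0.2457, 0.0662]
orientation: [-180.0, -0.0, -172.9]
force: [0.3, -0.4, -0.8]
opening: 0.0002
```

Call:
{"method": "apply_moves", "body": {"motion": [[0, 0, 0.008, 0, 1], [0, 0, 0, 0, 1]]}}

```text
time_s: 18.85
eef_pos: [0.521, 0.2458, 0.0651]
orientation: [-180.0, -0.0, -172.9]
force: [0.4, 0.1, 0.2]
opening: 0.0006
```

Call:
{"method": "apply_moves", "body": {"motion": [[0, 0, 0.008, 0, 1], [0, 0, 0, 0, 1]]}}

```text
time_s: 19.1
eef_pos: [0.5212, 0.2459, 0.0642]
orientation: [180.0, 0.0, -172.9]
force: [-0.4, -0.6, 1.1]
opening: 0.0003
```

```bash
python3 - <<'E'
from h import *
import pickle
for n in ('scene','wrist'):
    f=grab(n,n+'10.png'); pickle.dump(f,open(n+'10.pkl','wb'))
o=manip.observe();print(o['time_s'],o['eef_pos'],o['force'])
crop(pickle.load(open('scene10.pkl','rb')),170,70,300,200,5,'c19.png')
E
python3 seat.py scene10 wrist10
```

```text
19.2 [0.52119983 0.24590239 0.06420727] [-0.85130289  0.27856615  2.49545946]
scene10 0Traceback (most recent call last):
  File "seat.py", line 22, in <module>
    import sys;seat(sys.argv[1:])
               ~~~~^^^^^^^^^^^^^^
  File "seat.py", line 15, in seat
    print('  tilt',np.degrees(co[:2]),'z0',co[2],'rect',cv2.minAreaRect(T[:,:2].astype(np.float32)),'x',np.percentile(T[:,0],[.5,99.5]),'y',np.percentile(T[:,1],[.5,99.5]))
                                                                                                        ~~~~~~~~~~~~~^^^^^^^^^^^^^^^^^^
    return _quantile_unchecked(
        a, q, axis, out, overwrite_input, method, keepdims, weights)
    return _ureduce(a,
                    func=_quantile_ureduce_func,
    ...<5 lines>...
                    overwrite_input=overwrite_input,
                    method=method)
    r = func(a, **kwargs)
    result = _quantile(arr,
                       quantiles=q,
    ...<2 lines>...
                       out=out,
                       weights=wgt)
    slices_having_nans = np.isnan(arr[-1, ...])
                                  ~~~^^^^^^^^^
IndexError: index -1 is out of bounds for axis 0 with size 0
```

View pics/c19.png

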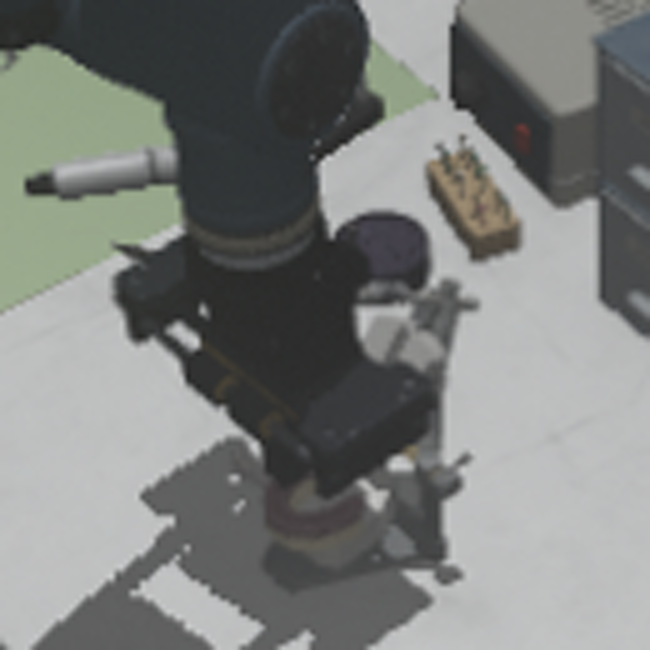

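View pics/wrist10.png

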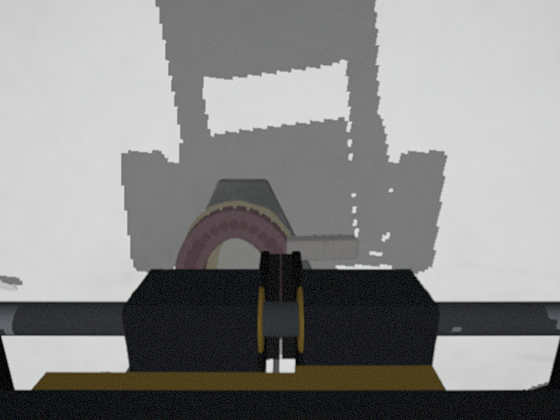

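```bash
sed -i 's/d\[...,1\]>9)/d[...,1]>TH)/; s/^def seat(names)/TH=5\ndef seat(names)/' seat.py; python3 seat.py wrist10
python3 - <<'E'
from h import *
import pickle
from rel import fr
f=pickle.load(open('wrist10.pkl','rb'));C=cloud(f)*1000;q=fr(C.reshape(-1,3)).reshape(C.shape)
np.set_printoptions(precision=1,suppress=True)
for uv in [(300,245),(320,245),(340,245),(240,222),(260,225),(210,230),(195,250)]: print(uv,q[uv[1]-2:uv[1]+3,uv[0]-2:uv[0]+3].reshape(-1,3).mean(0))
E
```

```text
wrist10 3975
   (-26, -8, -8, 8) 1110 z [54.7 56.3 57.1]
   (-15, 0, -30, -8) 953 z [55.9 56.8 57.5]
   (-15, 0, 8, 30) 996 z [55.1 56.2 58.2]
   (12, 30, 10, 30) 19 z [65.2 66.1 66.8]
  tilt [ 2.3 -0.7] z0 56.75156257804897 rect ((-8.88673210144043, 2.8432579040527344), (27.061220169067383, 65.04537200927734), 5.924082279205322) x [-21.8   6.1] y [-27.3  23.5]
  front -22.12984001532592 -8.133205854577072
(300, 245) [-5.5 29.9 56.3]
(320, 245) [-5.5 39.2 56.2]
(340, 245) [-5.5 48.4 55.9]
(240, 222) [-16.4   2.4  56.1]
(260, 225) [-15.   11.5  56.2]
(210, 230) [-14.9 -10.   63.2]
(195, 250) [ -2.8 -18.6  56.9]
```

Call:
{"method": "apply_moves", "body": {"motion": [[0, 0, 0.008, 0, 1], [0, 0, 0, 0, 1]]}}

```text
time_s: 19.45
eef_pos: [0.5213, 0.2459, 0.064]
orientation: [180.0, 0.0, -172.9]
force: [-1.7, -0.3, 7.6]
opening: 0.0005
```

Call:
{"method": "apply_moves", "body": {"motion": [[0, 0, -0.1, 0, 1], [0, -0.285, 0, 0, 1], [0, 0, 0, 0, 1], [0, 0, 0.09, 0, 1], [0, 0, 0.004, 0, 1], [0, 0, 0, 0, 1]]}}

```text
time_s: 20.2
eef_pos: [0.5274, 0.2038, 0.0639]
orientation: [-179.9, 0.1, -172.8]
force: [-0.5, -4.5, 5.7]
opening: 0.0007
```

Call:
{"method": "apply_moves", "body": {"motion": [[0, 0, -0.1, 0, 1], [0, 0, -0.3, 0, 1], [0, 0, -0.35, 0, 1], [0.2, 0.1, -0.35, 0, 0.75], [0.2, 0.1, -0.1, 0, 0.75], [0, 0, 0, 0, 0.75], [0, 0, 0, 0, 0.75]]}}

```text
time_s: 21.08
eef_pos: [0.4632, 0.2262, 0.2437]
orientation: [-180.0, 0.0, -172.9]
force: [-0.2, 0.7, 0.0]
opening: 0.0208
```

```bash
python3 - <<'E'
from h import *
import pickle
for n in ('scene','wrist','top'):
    f=grab(n,n+'11.png'); pickle.dump(f,open(n+'11.pkl','wb'))
o=manip.observe();pickle.dump(o,open('o11.pkl','wb'));print(o['time_s'],o['eef_pos'],o['orientation'],o['force'],o['opening'])
crop(pickle.load(open('scene11.pkl','rb')),190,90,290,200,6,'c20.png')
E
python3 seat.py scene11 wrist11
```

```text
21.225 [0.4636611  0.22561282 0.24288281] [-1.79989415e+02 -7.18301720e-02 -1.72973393e+02] [0.07223443 0.29400805 0.65436183] 0.021457199766375605
scene11 153
   (-26, -8, -8, 8) 23 z [52.7 55.3 57.6]
   (-15, 0, -30, -8) 25 z [52.5 55.7 58. ]
   (12, 30, -30, -10) 19 z [53.3 54.9 58.6]
   (-15, 0, 8, 30) 22 z [55.1 56.8 59.6]
   (12, 30, 10, 30) 13 z [55.3 56.9 59. ]
  tilt [0.6 1.5] z0 55.69791963182508 rect ((1.0811290740966797, -0.7730751037597656), (46.64143371582031, 58.41669845581055), 6.5879082679748535) x [-21.9  25. ] y [-27.9  29.9]
   5 -29.554664713668792 -17.950601004694555 17.416136737510648 25.99746268226254 inner mid -0.2672321335919534
   10 -25.71086414613202 -13.828965091733028 17.057195725266446 29.128333190067455 inner mid 1.6141153167667088
   15 -26.68564869944889 -13.83222218722344 15.622173093951945 29.35101366936983 inner mid 0.8949754533642524
   20 -24.8626992520955 -18.77556729867617 24.4288470535204 30.63237405150805 inner mid 2.8266398774221155
  front -22.23727082351094 -11.562164738628448
wrist11 1346
   (-26, -8, -8, 8) 257 z [54.  56.  56.9]
   (-15, 0, -30, -8) 230 z [54.8 56.  56.9]
   (12, 30, -30, -10) 50 z [54.7 55.9 57.1]
   (-15, 0, 8, 30) 221 z [54.8 56.  57. ]
   (12, 30, 10, 30) 157 z [55.1 56.  56.9]
  tilt [0.2 0. ] z0 56.03203318827547 rect ((0.029888153076171875, 2.970388412475586), (59.86725997924805, 43.59626770019531), 80.00558471679688) x [-21.7  24.2] y [-28.   29.5]
   5 -27.960224920456508 -14.263262441689594 14.733469106439525 28.32972080595136 inner mid 0.2351033323749654
   10 -29.00422650140129 -15.387509493441422 16.703829264343426 29.47521736867222 inner mid 0.6581598854510018
   15 -29.117973012408076 -16.316278494620665 16.80782679848293 29.547233704094992 inner mid 0.2457741519311334
  front -22.438093179418427 -7.858767319191983
```

View pics/c20.png

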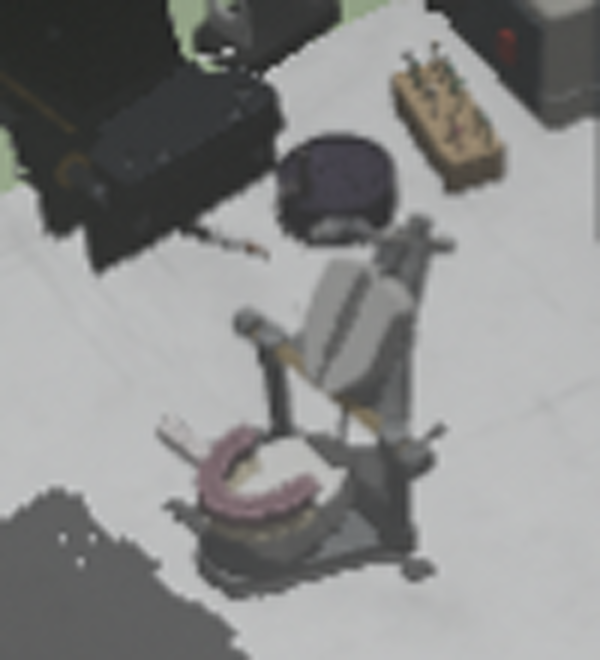

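View pics/wrist11.png

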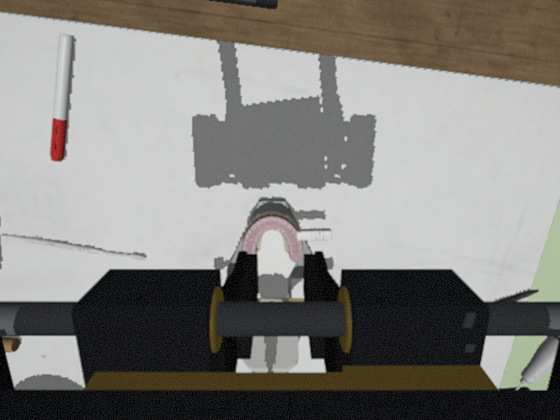

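The record is home and level: top at 56.0 mm in all five zones, tilt ≤0.2°, and released. Next I'll locate the sleeve and hinge from several views.

```bash
python3 - <<'E'
from h import *
import pickle
from rel import fr
np.set_printoptions(precision=1,suppress=True,linewidth=160)
for n in ('top0','top11','scene0','scene11','wrist1','wrist8'):
    f=pickle.load(open(n+'.pkl','rb'));C=cloud(f)*1000
    q=fr(C.reshape(-1,3),(572.5,230)).reshape(C.shape)
    m=(abs(q[...,1])<14)&(q[...,2]>140)&(q[...,2]<195)&(q[...,0]>-15)&(q[...,0]<80)
    if n.startswith('wrist'): m&=(f['depth']>.17)
    P=q[m];print(n,len(P))
    # pin band
    for x0 in range(-6,40,5):
        k=P[(P[:,0]>=x0)&(P[:,0]<x0+5)]
        # pin top line expected z: through sleeve (16.9,167.3) slope -tan36
        k=k[k[:,2]>150]
        if len(k)>2: print('  x',x0,len(k),'z max',k[:,2].max(),'med',np.median(k[:,2]),'y',k[:,1].min(),k[:,1].max(),'ymean',k[:,1].mean())
    d=f['pixels'].astype(int)
    b=q[((d[...,0]-d[...,2])>15)&(abs(q[...,0])<10)&(abs(q[...,1])<60)&(q[...,2]>66)&(q[...,2]<95)]
    if len(b): print('  brass x',np.percentile(b[:,0],[2,50,98]),'z',np.percentile(b[:,2],[50,95]))
E
python3 - <<'E'
import sys;sys.path.insert(0,'.')
import os;os.chdir('.')
from h import *
import pickle
crop(pickle.load(open('top11.pkl','rb')),140,120,200,190,10,'c21.png')
E
```

```text
top0 157
  x -1 7 z max 177.658218182275 med 176.39969716713634 y -3.171174380318833 -0.008927899389383346 ymean -1.7031906727311739
  x 4 15 z max 177.80873271306598 med 174.0453796305199 y -6.138566810629568 2.615204278382903 ymean -1.6612470559966586
  x 9 16 z max 179.70433700203347 med 174.97438415985988 y -5.6256442095767 3.219040678969108 ymean -1.548549295049847
  x 14 12 z max 178.10574826727066 med 172.29099722427617 y -5.260457275315458 4.00091660332074 ymean -1.2121960290000005
  x 19 13 z max 173.3130241556803 med 169.8948565509374 y -5.825224161898936 2.1248738242096077 ymean -2.5037716003460933
  x 24 13 z max 171.01341754674493 med 166.57478286267835 y -5.731087014042834 2.4480530398591083 ymean -1.7455860201524998
  x 29 4 z max 156.8034503218325 med 156.4155705588404 y -3.1204309707556415 0.25219947889683975 ymean -1.7834716758669917
  x 34 6 z max 153.558541964129 med 152.09586256010965 y -2.523863282648302 1.2616980110376248 ymean -0.8166392424202967
  x 39 3 z max 153.66287512049638 med 151.15974993219672 y -2.4135774256241684 0.4753123462853955 ymean -0.96208105
[... 2899 characters left out ...]
194
  x 4 3 z max 174.54058551122137 med 173.5338123150901 y 1.8015723672096056 2.043758289147185 ymean 1.9571642199644543
  x 24 8 z max 163.50635047903788 med 161.7244745853361 y 1.7480628380669214 4.846812370160123 ymean 3.302991319256945
  x 29 46 z max 163.91744918201786 med 156.0903166784305 y -2.3394715592553954 2.952156387890904 ymean 1.3150760368074115
  x 34 47 z max 155.65828298188399 med 153.54442192268058 y -2.3550057562944287 2.808193229826717 ymean 0.7184308939021955
  x 39 18 z max 152.14318199916255 med 151.06771658569042 y -2.026249255644841 2.7188515656617462 ymean 0.3896066099498074
  brass x [-3.3 -0.1  4.6] z [78.7 81.4]
wrist8 0
  brass x [-3.5 -0.3  4.5] z [78.6 80.9]
```

View pics/c21.png

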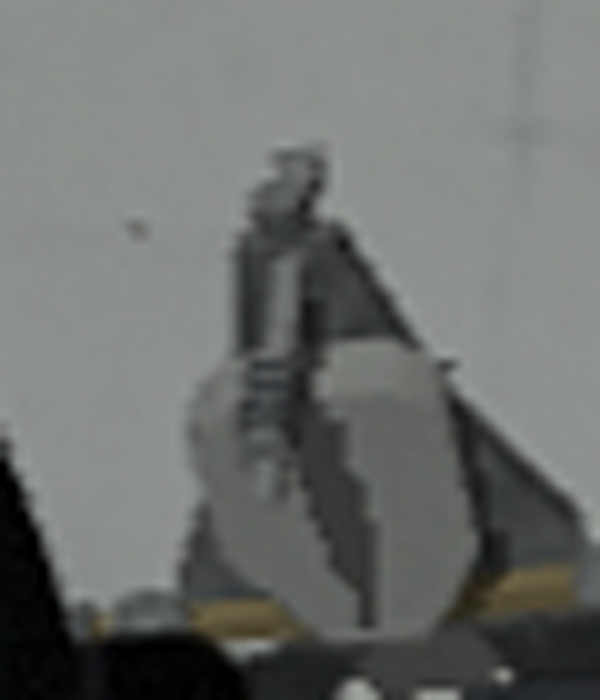

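Call:
{"method": "apply_moves", "body": {"motion": [[-0.208, -0.0145, 0, 0.003, 0.65], [-0.208, -0.0145, 0, 0, 0.65], [-0.208, -0.0145, 0, 0, 0.65], [-0.208, -0.0145, 0, 0, 0.65], [0, 0, 0, 0, 0.65], [0, 0, 0, 0, 0.65], [0, 0, 0, 0, 0.65]], "force": 12}}

```text
time_s: 22.1
eef_pos: [0.587, 0.2315, 0.2434]
orientation: [-180.0, -0.1, -173.5]
force: [-0.6, 0.1, -0.9]
opening: 0.0303
```

Run:
```python
from h import *
import pickle
for n in ('scene','wrist','top'):
    f=grab(n,n+'12.png'); pickle.dump(f,open(n+'12.pkl','wb'))
o=manip.observe();pickle.dump(o,open('o12.pkl','wb'));print(o['time_s'],o['eef_pos'],o['orientation'],o['force'],o['opening'])
crop(pickle.load(open('wrist12.pkl','rb')),180,190,380,420,2.6,'c22.png')
```

```text
22.25 [0.58748709 0.23172398 0.24396417] [ 1.79998014e+02 -1.26269700e-02 -1.73466838e+02] [ 0.81228352  0.23529529 -0.0726971 ] 0.03054780774618364
```

View pics/c22.png

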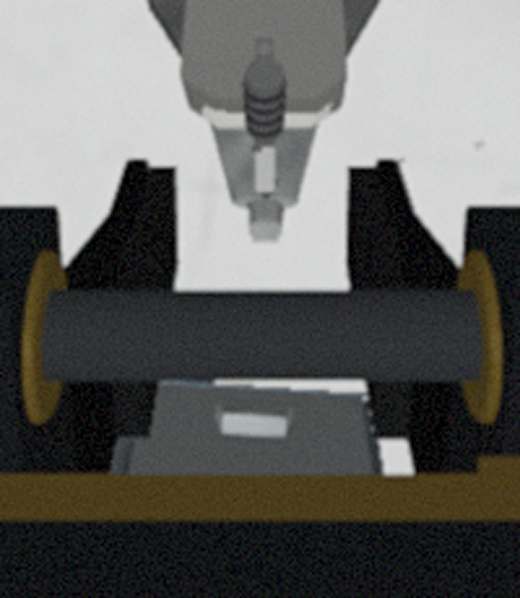

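View pics/top12.png

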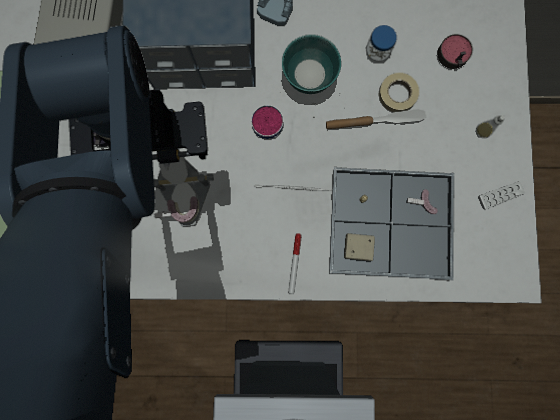

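Run:
```python
from h import *
import pickle
from rel import fr
np.set_printoptions(precision=1,suppress=True,linewidth=160)
f=pickle.load(open('wrist12.pkl','rb'));o=pickle.load(open('o12.pkl','rb'))
C=cloud(f);q=fr(C.reshape(-1,3)*1000,(572.5,230)).reshape(C.shape)
R=Ro.from_euler('xyz',o['orientation'],degrees=True).as_matrix();T=(C-o['eef_pos'])@R*1000
print('tcp in hinge frame',fr(o['eef_pos'][None]*1000,(572.5,230)))
for v in range(204,276,3):
    row=q[v,262:302];k=(row[:,2]>140)
    # sleeve/pin nearest
    m=row[:,2]>np.percentile(row[:,2],90)-6
    if row[m][:,2].mean()>140: print(v,'y',row[m][:,1].min(),row[m][:,1].max(),'x',row[m][:,0].mean(),'z',row[m][:,2].mean(),row[m][:,2].max(),'tooly',T[v,262:302][m][:,1].mean())
k=T[(abs(T[...,1])<45)&(abs(T[...,0])<14)&(T[...,2]>-20)&(T[...,2]<6)&(f['depth']<.18)]
l=k[k[:,1]<0];r=k[k[:,1]>0];print('fingers',l[:,1].max(),r[:,1].min(),l[:,1].min(),r[:,1].max())
```

```text
tcp in hinge frame [[ 15.1   0.  244. ]]
207 y -2.1572091931786375 2.1185940379421915 x 0.26935739515704954 z 177.96696503592472 178.84831673001074 tooly -0.038352085360233046
210 y -2.1513888886300894 2.095257524173721 x -6.314130952263344 z 206.38236169670074 398.496678533973 tooly -0.33237305370540604
213 y -2.167962617431644 2.1173519481112253 x 4.293130474613019 z 177.26053977336414 177.78281051729977 tooly -0.035395330099789124
216 y -4.068530519158622 4.056308651847004 x 7.170829700055021 z 174.23840355745207 176.55407047057227 tooly -0.02206425001518613
219 y -4.655517560382394 4.639329932039478 x 8.704375391802056 z 175.54830669569165 177.16904339887938 tooly -0.029699826101574067
222 y -4.681198804817389 4.670072573471392 x 10.21107040905271 z 176.89795170989507 178.449483569767 tooly -0.03438738855138568
225 y -4.703329939192256 4.670305451415657 x 12.242073135923174 z 176.6732896823322 179.25394564437568 tooly -0.03348311847792207
228 y -4.743309681185436 4.771422458903264 x 14.745726759189704 z 175.14040758170594 177.9327339963566 tooly -0.02115428787074669
231 y -4.1238
[... 1309 characters left out ...]
304 10.26588068105575 x 48.881678825270974 z 149.184864034914 398.496678533973 tooly 0.2986079554237064
264 y -9.97369631424181 10.166533336046042 x 55.08501445603962 z 140.80764637580407 142.27901619378537 tooly 0.10694827219661272
267 y -9.224325592193386 8.763767110942489 x 57.18018845411802 z 141.52764146966194 144.5730970843193 tooly -0.2733759468267898
270 y -3.9057442479946896 4.949719693861937 x 57.76137237194929 z 145.4010754564588 147.06656530113182 tooly 0.4634177054652685
273 y -3.902541808300616 4.925518556628887 x 36.26904867886729 z 194.26111708422917 398.496678533973 tooly 0.20993985750108915
fingers -15.816220323342424 14.338550626654518 -25.92815499880866 24.661832601932606
```

Call:
{"method": "apply_moves", "body": {"motion": [[-0.007, 0.003, 0.2, 0, 0.65], [0, 0, 0.2, 0, 0.65], [0, 0, 0.1, 0, 0.65], [0, 0, 0, 0, 0.65], [0, 0, 0, 0, 0.65]]}}

```text
time_s: 22.88
eef_pos: [0.59, 0.2324, 0.1699]
orientation: [180.0, 0.1, -173.5]
force: [-0.5, -0.5, 0.3]
opening: 0.0306
```

Call:
{"method": "apply_moves", "body": {"motion": [[0.004, 0, 0.01, 0, 0.65], [0, 0, 0, 0, 0.8], [0, 0, 0, 0, 0.95], [0, 0, 0, 0, 0.95], [0, 0, 0, 0, 0.95], [0, 0, 0, 0, 0.95]]}}

```text
time_s: 23.62
eef_pos: [0.5886, 0.2324, 0.1674]
orientation: [180.0, 0.0, -173.5]
force: [-1.1, 2.3, 0.8]
opening: 0.0097
```

Run:
```python
from h import *
import pickle
for n in ('wrist','scene'):
    f=grab(n,n+'13.png'); pickle.dump(f,open(n+'13.pkl','wb'))
o=manip.observe();pickle.dump(o,open('o13.pkl','wb'));print(o['time_s'],o['eef_pos'],o['orientation'],o['force'],o['opening'])
crop(pickle.load(open('wrist13.pkl','rb')),180,190,380,420,2.6,'c23.png')
crop(pickle.load(open('scene13.pkl','rb')),170,50,300,200,5,'c24.png')
```

```text
23.725 [0.58860512 0.23241651 0.16743727] [ 1.79972468e+02  1.65224658e-02 -1.73486074e+02] [-0.35560397  2.0194397   0.617654  ] 0.009405489701993505
```

View pics/c23.png

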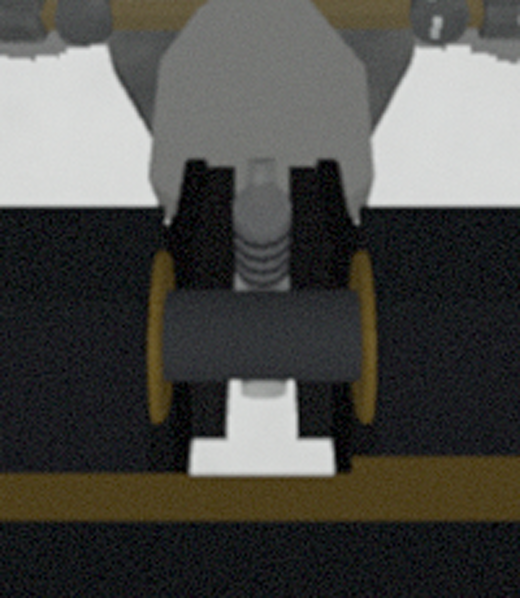

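View pics/c24.png

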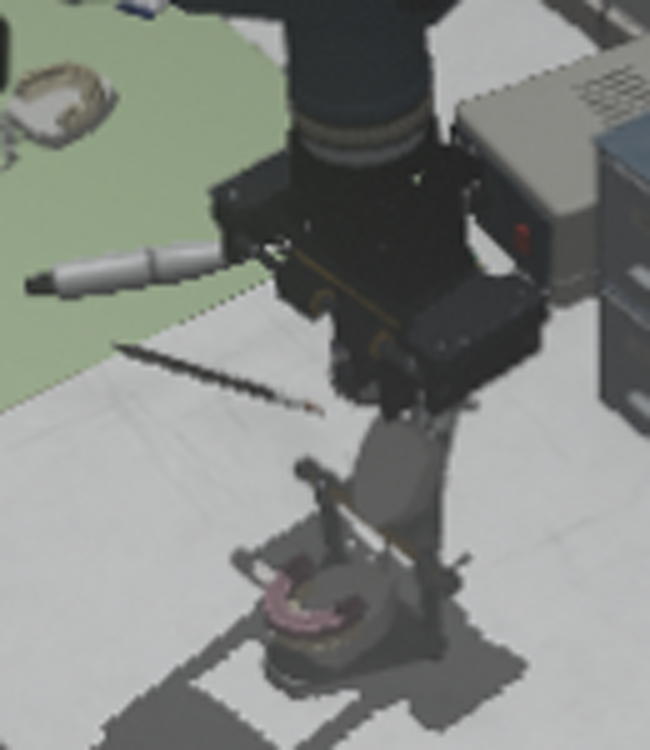

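Call:
{"method": "apply_moves", "body": {"motion": [[0.016, 0, -0.0028, 0, 0.95], [0.016, 0, -0.0023, 0, 0.95], [0.032, 0, -0.0033, 0, 0.95], [0.0325, 0, -0.0017, 0, 0.95], [0.0325, 0, 0, 0, 0.95], [0.0325, 0, 0.0017, 0, 0.95], [0, 0, 0, 0, 0.95]], "force": 16}}

```text
time_s: 24.6
eef_pos: [0.5638, 0.2294, 0.1685]
orientation: [180.0, -0.0, -173.5]
force: [0.5, 3.1, 0.5]
opening: 0.0091
```

Run:
```python
from h import *
import pickle
from rel import fr
f=grab('wrist','wrist14.png')
o=manip.observe();print(o['time_s'],o['eef_pos'],o['force'],o['opening'],fr(o['eef_pos'][None]*1000,(572.5,230)))
crop(f,180,150,380,420,2.2,'c25.png')
```

```text
24.65 [0.6 0.2 0.2] [1.4 2.3 0.6] 0.009566586200315856 [[ -8.4   0.4 168.5]]
```

View pics/c25.png

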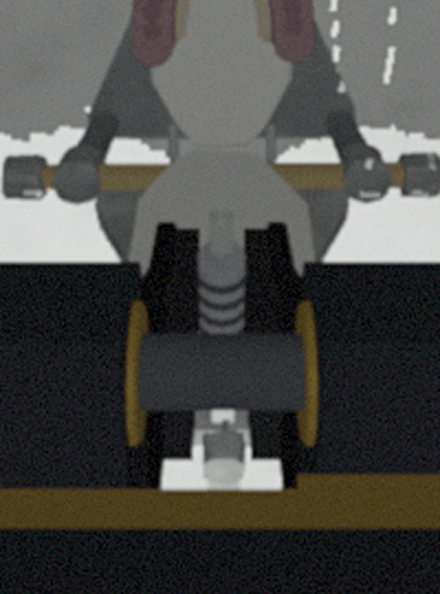

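Call:
{"method": "apply_moves", "body": {"motion": [[0.032, 0, 0.0033, 0, 0.95], [0.032, 0, 0.0051, 0, 0.95], [0.0317, 0, 0.0068, 0, 0.95], [0.0313, 0, 0.0083, 0, 0.95], [0.0309, 0, 0.0101, 0, 0.95], [0.02, 0, 0.0077, 0, 0.95], [0.02, 0, 0.008, 0, 0.95], [0.0199, 0, 0.009, 0, 0.95], [0, 0, 0, 0, 0.95], [0, 0, 0, 0, 0.95]]}}

```text
time_s: 25.9
eef_pos: [0.5319, 0.2256, 0.1598]
orientation: [-180.0, -0.0, -173.5]
force: [-0.2, 2.2, 1.6]
opening: 0.009
```

Run:
```python
from h import *
import pickle
from rel import fr
np.set_printoptions(precision=2,suppress=True)
for n in ('wrist','scene','top'):
    f=grab(n,n+'15.png'); pickle.dump(f,open(n+'15.pkl','wb'))
o=manip.observe();pickle.dump(o,open('o15.pkl','wb'));print(o['time_s'],o['eef_pos'],o['force'],o['opening'],fr(o['eef_pos'][None]*1000,(572.5,230)))
crop(pickle.load(open('wrist15.pkl','rb')),180,150,380,420,2.2,'c26.png')
crop(pickle.load(open('scene15.pkl','rb')),170,50,300,200,5,'c27.png')
```

```text
26.05 [0.53 0.23 0.16] [-0.08  2.44  2.49] 0.009123974325006784 [[-40.8    0.18 159.83]]
```

View pics/c26.png

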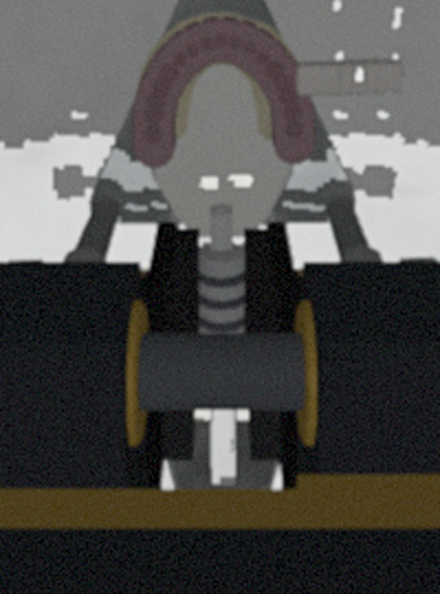

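View pics/c27.png

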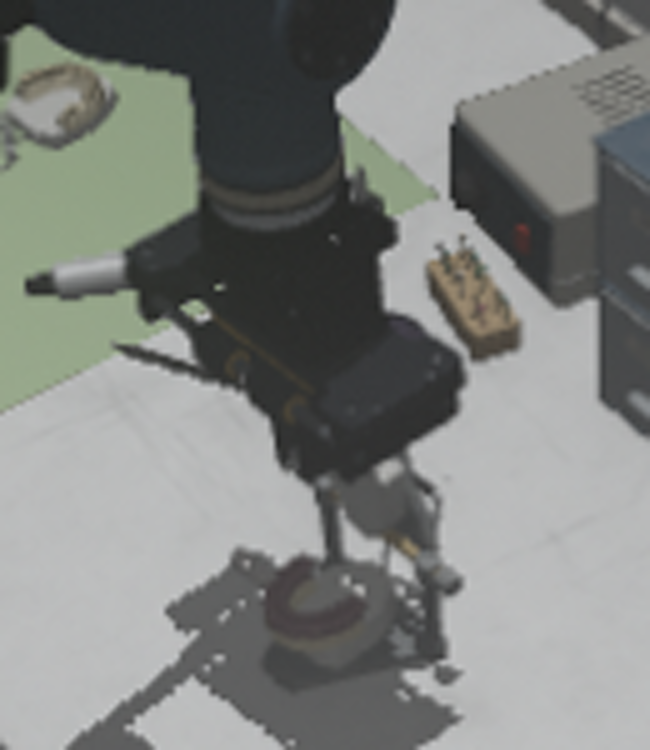

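View pics/top15.png

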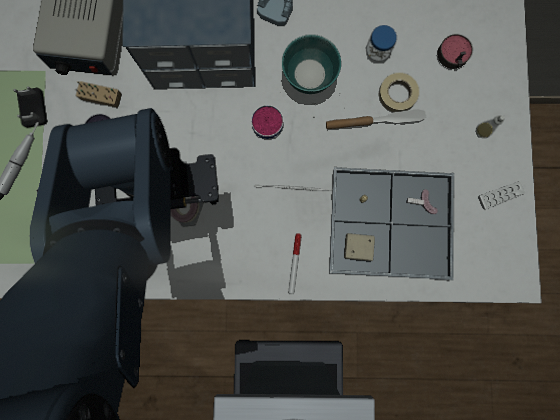

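```bash
python3 - <<'E'
from h import *
import pickle
from rel import fr
np.set_printoptions(precision=1,suppress=True,linewidth=160)
f=pickle.load(open('wrist15.pkl','rb'));C=cloud(f)*1000;q=fr(C.reshape(-1,3),(572.5,230)).reshape(C.shape)
pts=[]
for v in list(range(244,302,3))+list(range(338,370,4)):
    row=q[v,272:290];z=np.median(row[:,2])
    print(v,np.median(row,axis=0))
    if 163<z<168 and v<302: pts.append(np.median(row,axis=0))
pts=np.array(pts)
if len(pts)>2: print('pin slope deg',np.degrees(np.polyfit(pts[:,0],pts[:,2],1)[0]),len(pts))
# plate: front visible points either side, z vs x
m=(abs(q[...,1])>6)&(abs(q[...,1])<30)&(q[...,2]>85)&(q[...,2]<170)&(f['depth']>.16)&(q[...,0]>-30)&(q[...,0]<25)
P=q[m];print(len(P))
for z0 in range(85,170,10):
    k=P[(P[:,2]>=z0)&(P[:,2]<z0+10)]
    if len(k): print(z0,len(k),np.percentile(k[:,0],[5,50,95]))
E
python3 seat.py wrist15
```

```text
244 [-56.8  -0.5 158.2]
247 [-56.4  -0.5 160.7]
250 [-54.7  -0.5 160. ]
253 [-53.3  -0.7 160.2]
256 [-51.9  -0.5 160.1]
259 [-50.8  -0.5 160.8]
262 [-49.3  -0.5 160.8]
265 [-48.7  -0.5 162.6]
268 [-48.4  -0.5 165.1]
271 [-47.4  -0.5 165.9]
274 [-45.9  -0.5 165.7]
277 [-44.6  -0.5 166. ]
280 [-43.   -0.5 165.7]
283 [-41.7  -0.7 165.9]
286 [-40.1  -0.5 165.7]
289 [-38.8  -0.5 165.9]
292 [-37.   -0.5 165.4]
295 [-35.5  -0.5 165.4]
298 [-34.3  -0.5 165.8]
301 [-32.7  -0.5 165.7]
338 [ -9.8  -0.5 160.3]
342 [ -7.1  -0.5 159.6]
346 [ -4.8  -0.5 159.5]
350 [ -2.8  -0.5 159.8]
354 [ -0.4  -0.5 159.6]
358 [  1.9  -0.5 159.6]
362 [  4.4  -0.5 159.4]
366 [  6.7  -0.5 159.4]
pin slope deg 0.1688107241019626 12
364
135 35 [5.  8.3 9.3]
145 158 [ 8.2  9.1 14.8]
155 171 [ 8.3  9.  10.1]
wrist15 2763
   (-26, -8, -8, 8) 466 z [54.9 56.  56.9]
   (-15, 0, -30, -8) 442 z [55.2 56.1 57. ]
   (12, 30, -30, -10) 327 z [55.2 56.1 56.9]
   (-15, 0, 8, 30) 417 z [55.2 56.1 57. ]
   (12, 30, 10, 30) 289 z [55.1 56.1 57. ]
  tilt [0.1 0.1] z0 56.10943248779125 rect ((1.8716888427734375, 1.3631038665771484), (47.4869384765625, 62.15576171875), 1.4065083265304565) x [-21.4  25.1] y [-28.7  29.1]
   5 -28.34793257924892 -14.734789317647085 14.182270319394007 28.40864984246958 inner mid -0.2762594991265388
   10 -29.266239099631825 -15.54130868153317 15.655207732764447 29.226979958114093 inner mid 0.056949525615638485
   15 -29.349077741137762 -15.746696694710863 16.406144149379095 29.315430243888173 inner mid 0.32972372733411603
   20 -28.691659471105396 -15.723308222310651 16.6044284399028 29.53028230543748 inner mid 0.4405601087960749
  front -21.7756342002267 -7.630001495244801
```

```bash
python3 -c "
from h import *
print(manip.close_job())"
```

```text
the job is handed in; nothing more can be done
None
```

The full bite record is seated on the lower teeth and released. The bow is at its balance point, with the arm still holding it by the sleeve. I handed the job in at about 26 s of the 53 s limit.

**Record**
- I took it by the outer end of its handle, so the gripper would stay clear of the bow's plaster block.
- My first lowering left it riding tilted on the tooth tops. I let go, saw its near rear corner about 4 mm high, and pressed it home with the closed fingertips at up to about 8 N.
- In the last wrist picture its top is at 56.0–56.1 mm in all five zones checked, with about 0.1° of tilt. That puts the underside at 47 mm, as specified.
- The half record, stone block and crown are still in their compartments.

**Bow**
- I gripped the sleeve at its middle with 12–16 N (opening about 9.5 mm) and swung it along its arc about the hinge.
- The tool moved -57.1 mm along the articulator's x and -7.6 mm in height. The figures for reaching balance are -56.9 and -7.5 mm.
- The sleeve is within 0.2° of level.

**What disagreed**
- Comparing the pin's front with its rear gave about 0.8° nose-up (0.014 rad), against 0.2° or less from the sleeve and the arm's travel. This is near camera noise and inside the 0.02 rad limit, so I left it.
- The cameras differed by 1–2 mm sideways when I aligned the record with the teeth, which is about the size of the play. That may be why the first lowering missed.
- The sleeve grip carries a steady 2–2.5 N sideways and about 2.5 N upward.

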